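# Lay up a two-board power module in the joining jig

## Task

Lay up the power module in the aluminium joining jig, ready for soldering: put the board with the blue terminal block on the blue bed and the board with the yellow transformer on the yellow bed, sliding each one lengthwise outward along its rail so that its end lifts and goes under the sprung clip, right up to the end stop. Then lay the copper link flat across the gap between the two boards, centred and in line with them, so that it rests on both, and lastly stand the brass weight upright on the middle of the link to hold it down.

Things in the scene. Friction and masses are not known exactly. Their poses are not given: they have to be found in the camera images.
- jig: Fixed aluminium joining jig, 90 (x) x 300 (y) x 8 mm. Origin: centre of underside on the worktop, z up; y along its length, about to the robot's left. At each end: a dark stop, inner face 104.5 mm from the centre, 26.5 mm high; a sprung clip over it; two guide pins 97 mm out, 33 mm high (board passes with 4.5 mm to spare each side). Boards at home leave a 40 mm gap at the centre.
- bed_blue: The blue bed, fixed on either side of the jig's centre, 62 mm from it (sides drawn afresh). Flange 72 mm wide, top 11 mm above the worktop; on it a rail 28 wide, 84 mm long along the jig's y, top 18 mm above the worktop. Origin: centre of underside, 8 mm above the worktop, axes as the jig's. A board at home is centred above it, overhanging the rail 6 mm each side: room for fingertips.
- bed_yellow: The yellow bed, fixed on either side of the jig's centre, 62 mm from it (sides drawn afresh). Flange 72 mm wide, top 11 mm above the worktop; on it a rail 28 wide, 84 mm long along the jig's y, top 18 mm above the worktop. Origin: centre of underside, 8 mm above the worktop, axes as the jig's. A board at home is centred above it, overhanging the rail 6 mm each side: room for fingertips.
- clip_left (a joint): Sprung steel clip at the jig's +y (left) end: 0 = at rest, grows as its nose lifts (rad); about 0.08 with a board under it. 34 mm wide, hinged 130 mm from the jig's centre; nose 98 mm from the centre, 22.5 mm above the worktop; upturned lip 83 mm out, 30 mm up. A board's end slid outward on the rail runs under the lip and lifts it. The spring presses 1 to 2 N; pushing takes under 10 N.
- clip_right (a joint): The same sprung clip, mirrored, at the jig's -y (right) end: 0 = at rest, grows as its nose lifts (rad); about 0.08 with a board under it.
- board_blue: Loose green circuit board on an aluminium plate, with a bright blue screw-terminal block along one side. 84 long (its x) x 40 wide (y) x 7 mm thick, 90 g. Origin: centre of underside, z up. Parts up to 12 mm tall stand within 17 mm of its middle; both ends are bare copper pads and alike: either may lead. Starts flat on the worktop, pointing roughly away from the robot.
- board_yellow: Loose green circuit board on an aluminium plate, with a yellow transformer and a yellow relay in the middle. 84 long (its x) x 40 wide (y) x 7 mm thick, 90 g. Origin: centre of underside, z up. Parts up to 12 mm tall stand within 17 mm of its middle; both ends are bare copper pads and alike: either may lead. Starts flat on the worktop, pointing roughly away from the robot.
- copper_link: Loose flat copper bar with a hole near either end, 72 mm long (its x) x 24 mm wide (its y) x 8 mm thick, about 100 g. Origin: centre of the underside, z up. Lies flat on the worktop at the start, pointing roughly away from the robot. In place it lies along the jig's y above the jig's centre, underside 25 mm above the worktop, 16 mm of it on each board.
- weight: Loose brass hold-down weight, a plain upright cylinder 31 mm in diameter and 44 mm tall, about 250 g, standing on the worktop. Origin: centre of its underside, z up. In place its underside is 33 mm above the worktop.
Mind the look-alikes: they are no part of the job. Several things have the shape of the copper_link; the one meant has the colours described above.

How it is judged (in metres and radians):
On the way, in this order (a step that is already met when the one before it is completed fails the run):
1. both boards are home, each on the bed of its colour with its end under the sprung clip (horizontal distance between board_blue and bed_blue below 0.007 m and height (world z) of board_blue between 0.016 and 0.0205 m and angle between each of board_blue, board_yellow's own z axis and vertical below 0.06 rad and angle between the x axis of each of board_blue, board_yellow and the y axis of jig, either way round below 0.1 rad and horizontal distance between board_yellow and bed_yellow below 0.007 m and height (world z) of board_yellow between 0.016 and 0.0205 m and value of joint each of clip_left, clip_right above 0.04 rad), for 0.2 s.
2. the copper link lies flat across both boards (all of step 1 and horizontal distance between copper_link and jig below 0.01 m and height (world z) of copper_link between 0.0235 and 0.0275 m and angle between copper_link's own z axis and vertical below 0.06 rad and angle between the x axis of copper_link and the y axis of jig, either way round below 0.15 rad), for 0.2 s.
At the end, for the whole second after the job is handed in: Boards flat on their own colour of bed, within 7 mm of home, in line within 0.1 rad, ends holding both clips up (over 0.04 rad); link flat on both boards, within 10 mm of jig centre and 0.15 rad; weight upright on it within 9 mm of its centre; all released, at rest (all of step 2 and horizontal distance between weight and copper_link below 0.009 m and height (world z) of weight between 0.031 and 0.036 m and angle between weight's own z axis and vertical below 0.06 rad and contact force between weight and copper_link above 0.8 N and contact force between copper_link and board_blue above 0.1 N and contact force between copper_link and board_yellow above 0.1 N and linear speed of each of board_blue, board_yellow, copper_link, weight below 0.01 m/s); the robot touches nothing.
It also fails if it takes over 120 s, if anything falls off the work surface, if the arm or the gripper's body presses on something with over 40 N, if the wrist force passes 120 N, or if a joint passes its speed limit or range.

## Robot

A 6-joint arm with a two-finger parallel gripper is mounted at the origin on a cart in front of the work surface, level with it; the furniture and walls round the work are solid. World frame = base frame: x ahead of the robot, y to its left, z up, the work surface at z = 0. Lengths are in mm, angles in rad, forces in N, time in s.
With the tool pointing down it reaches from about 350 to 975 mm from the base axis. Payload 7.1 kg.
Tool frame: the origin (TCP) lies midway between the tips of the shut fingers; the grasp point (between the pads) lies 19 mm behind it (ctrl.grip_depth is the distance from the TCP to the grasp point, in mm); z points along the fingers, y is the line along which they close (so a half turn about z gives the same grasp; the last joint's range is limited). The gripper opens to 88 mm and grips with 3 to 60 N. Pads are 20 mm wide; open, the fingers measure 115 mm over their backs; the gripper's body (75 mm by 178 mm) begins 61 mm behind the grasp point.
Start: joints at [-1.226, 0.423, 1.63, -0, 1.089, -0.019], TCP at [222.409, -584.071, 222.675] pointing down, gripper open.
Joint ranges: [-3, 3], [-0.9, 2.11], [0.09, 2.58], [-1.31, 4.45], [0.11, 2.69], [-2.54, 2.54]. Speed limits (rad/s): [2.39, 2.39, 3.01, 3.14, 3.14, 3.14].

## Interface

Orientations are given as a rotation vector (axis times angle).
In Python, from workcell import ctrl, cams gives the robot as it stands.
- The arm moves only by the tool move_arm, never from a script. Its argument "steps" is a list of rows, each a list of 3 entries, a list of its own where there are three numbers: the shift along the tool's x, y, z in units of 25 mm (1.0 is 25 mm), then the turn about the tool's z in units of 5 degrees (1.0 is 5 degrees), then the closure, from 0 (fully open) to 1 (shut). A call has 1 to 20 rows; each row shifts and turns the commanded pose from where the row before left it, along the tool's axes as they then stand; what a row does not reach is not made up. A row lasts 1/12 s, in which the tool goes at most 41.7 mm and 7.16 degrees, less where a joint would pass 70% of its speed; a pose out of reach is approached as far as the arm can. A call is refused whole if a number of a shift passes 1 or a number of a turn 1, either way. A call with a gripper value outside its range is refused whole. The fingers move at their own pace and stop on an object; the grip force is fixed at half the most. Time passes only in rows, so rows that do not move let the fingers close. It gives the time, the measured TCP pose, the force, the opening and the grip force at its end, in the units of the state.
- ctrl.get_obs(): the state, without advancing time (a new reading comes with each control period).
- cams.get_image(name): name is "scene" or "top" or "wrist"; returns a dict with "image" (420x560x3 uint8, red, green, blue), "camera_matrix" (3x3 intrinsics, pixels), "k1" (the pictures are not rectified: a ray, as slopes to the right and down, at radius r is drawn at 1 + k1 r^2 times it, then the intrinsics apply), "xyz" and "rotation" of the camera in the world; the wrist camera has in their place "mount" (4x4, takes a point from camera to tool coordinates, whose origin is the TCP and whose axes are the flange's). Camera axes: x right, y down, z forward; pixel columns grow to the right and rows downward; lengths in mm; the calibration is good to about 2 mm. A picture is of the moment at which its call begins: read the wrist's pose just before it. There is no depth.
- ctrl.close_job(): hands the job in; it is judged then, once.
Trained networks look in the newest picture that a camera, given by its name, has taken for a name from the list of things; names that differ only in an ending like _2 or _b are one class to them, and where a whole thing is asked for, a point or a joint stands for the part that bears it (a point fixed in the world has none). Each returns a list of dicts, best first, with "p" (0 to 1); they miss things now and then, are a little off and sometimes report something else, mostly with a low value. They report only what shows in the picture. A call takes as long as a camera call. They do not tell look-alikes from the thing itself.
- cams.boxes_of(camera, thing): "rect" ([centre column, centre row, width, height] in pixels, round what is visible of it).
- cams.cut_out(camera, thing): "pixels" (420x560 bool, what is visible of it) and "rect" ([centre column, centre row, width, height] in pixels, round what is visible of it).
The state is a dict: "t": time; "qpos": joint angles; "qvel": joint speeds; "joint_torque": joint torques, N m; "ee_pos": TCP position; "orientation": TCP orientation; "ft_force": force on the tool from outside, world axes, zero at the start; "moment": the same for the moment, N m; "width": finger opening in mm; "grasp_force": force on a finger pad.
Only numpy, scipy, OpenCV 4.12 (cv2) and the standard library are available. Lean on these libraries where they do the work, as an engineer would, in place of code of your own. Each camera call takes 0.05 s, during which the arm holds its last target. There are 200 camera calls.

## Working session

There is one attempt and no reset: what is moved stays moved. The work goes in short steps, Python scripts to look and compute and a tool call to move; the robot and the scene stay as the last step left them, time stands still between calls to the robot, and variables do not carry over. Pictures are saved under pics/ and viewed, at most 14 in all, crops included, and the job is handed in when it is done.

Besides the shell and the picture viewer there is one more tool, called after ">>>" by a JSON object that holds its "name" and its "arguments". move_arm: Moves the arm, as the interface text tells. Its arguments: {"type":"object","properties":{"steps":{"type":"array"}},"required":["steps"]}

```bash
mkdir -p pics; ls; cat > h.py <<'E'
import numpy as np, cv2
from scipy.spatial.transform import Rotation as R
from workcell import ctrl, cams
def cam(name):
    o=ctrl.get_obs(); d=cams.get_image(name)
    if name=='wrist':
        M=np.array(d['mount']); Rt=R.from_rotvec(o['orientation']).as_matrix()
        d['rotation']=Rt@M[:3,:3]; d['xyz']=np.array(o['ee_pos'])+Rt@M[:3,3]
    return d
def pix2ray(d,p):
    K=np.array(d['camera_matrix']); k=d['k1']
    q=np.array([(p[0]-K[0,2])/K[0,0],(p[1]-K[1,2])/K[1,1]]); u=q.copy()
    for _ in range(20): u=q/(1+k*(u@u))
    return np.array(d['xyz']),np.array(d['rotation'])@np.array([u[0],u[1],1])
def onz(d,p,z):
    c,r=pix2ray(d,p); return c+r*(z-c[2])/r[2]
def proj(d,X):
    K=np.array(d['camera_matrix']); v=np.array(d['rotation']).T@(np.array(X,float)-np.array(d['xyz']))
    u=v[:2]/v[2]; u=u*(1+d['k1']*(u@u)); return np.array([K[0,0]*u[0]+K[0,2],K[1,1]*u[1]+K[1,2]])
def tri(obs): # [(d,p),...]
    A=np.zeros((3,3));b=np.zeros(3)
    for d,p in obs:
        c,r=pix2ray(d,p); r=r/np.linalg.norm(r); P=np.eye(3)-np.outer(r,r); A+=P;b+=P@c
    return np.linalg.solve(A,b)
def save(d,n,crop=None,s=1):
    im=d['image'][:,:,::-1]
    if crop: x0,y0,x1,y1=crop; im=im[y0:y1,x0:x1]
    cv2.imwrite('pics/'+n,cv2.resize(im,None,fx=s,fy=s,interpolation=cv2.INTER_CUBIC))
def rect_on(d,m,z): # min-area rectangle of a mask's outline mapped onto height z
    c=max(cv2.findContours(m.astype(np.uint8),cv2.RETR_EXTERNAL,cv2.CHAIN_APPROX_NONE)[0],key=cv2.contourArea)[:,0]
    P=np.array([onz(d,p,z)[:2] for p in c],np.float32)
    (x,y),(w,h),a=cv2.minAreaRect(P)
    if w<h: w,h,a=h,w,a+90
    return np.round([x,y,w,h,(a+90)%180-90],1)
E
python3 - <<'E'
from h import *
for n in ['scene','top']:
    d=cam(n); save(d,n+'0.png',s=1.4); print(n,np.round(d['xyz']),np.round(d['rotation'],3).tolist(),d['camera_matrix'],d['k1'])
    for t in ['jig','bed_blue','bed_yellow','board_blue','board_yellow','copper_link','weight','clip_left']:
        for r in cams.cut_out(n,t):
            z={'board_blue':7,'board_yellow':7,'copper_link':8,'weight':44,'jig':8,'bed_blue':11,'bed_yellow':11}.get(t,25)
            print(t,round(r['p'],2),np.round(r['rect']), rect_on(d,r['pixels'],z) if r['pixels'].sum()>20 else '')
E
```

```text
pics
scene [-584.  525. 1414.] [-1.349, 2.259, -0.84] [[526.08395516   0.         275.37438416]
 [  0.         526.08395516 194.59613598]
 [  0.           0.           1.        ]] -0.06440356998478144Traceback (most recent call last):
  File "<stdin>", line 7, in <module>
  File "h.py", line 31, in rect_on
    P=np.array([onz(d,p,z)[:2] for p in c],np.float32)
                ~~~^^^^^^^
  File "h.py", line 16, in onz
    c,r=pix2ray(d,p); return c+r*(z-c[2])/r[2]
                                          ~^^^
IndexError: invalid index to scalar variable.
```

```bash
python3 - <<'E'
s=open('h.py').read()
s=s.replace("d=cams.get_image(name)\n","d=cams.get_image(name)\n    if name!='wrist': d['rotation']=R.from_rotvec(d['rotation']).as_matrix()\n")
open('h.py','w').write(s)
E
python3 - <<'E'
from h import *
for n in ['scene','top']:
    d=cam(n); save(d,n+'0.png',s=1.4); print(n,np.round(d['xyz']),np.round(d['rotation'],2).tolist())
    for t in ['jig','bed_blue','bed_yellow','board_blue','board_yellow','copper_link','weight','clip_left']:
        for r in cams.cut_out(n,t):
            z={'board_blue':7,'board_yellow':7,'copper_link':8,'weight':44,'jig':8,'bed_blue':11,'bed_yellow':11}.get(t,25)
            print(t,round(r['p'],2),np.round(r['rect']), rect_on(d,r['pixels'],z) if r['pixels'].sum()>20 else '')
E
```

```text
scene [-584.  525. 1414.] [[-0.47, -0.66, 0.59], [-0.88, 0.36, -0.3], [-0.02, -0.66, -0.75]]
jig 0.59 [280. 199.  61.  44.] [477.9  27.   86.6  73.1   4.6]
jig 0.56 [279. 202.  23.  22.] [485.1 -25.6  86.2  78.1 -85.7]
jig 0.26 [216. 230.  15.  21.] [482.7 213.6  86.8  38.9 -13.1]
bed_blue 0.86 [280. 204.  25.  21.] [481.5 -27.6  78.1  78.1  87.9]
bed_yellow 0.73 [302. 191.  15.  16.] [ 490.2 -138.5   72.4   70.9  -84.9]
bed_yellow 0.43 [186. 242.  21.  25.] [ 4.698e+02  3.239e+02  9.440e+01  4.310e+01 -2.000e-01]
board_blue 0.61 [189. 243.  22.  26.] [471.9 325.   89.6  42.1   1.5]
board_yellow 0.48 [217. 230.  15.  22.] [482.9 211.5  88.6  39.  -15.9]
board_yellow 0.43 [154. 255.   9.  15.] [483.8 436.2  61.   30.3  -1.9]
copper_link 0.42 [377. 169.   4.   4.] [ 458.1 -419.    26.9   18.5  -34.9]
weight 0.42 [156. 255.  12.  15.] [455.1 439.5  60.6  30.5  -5.1]
clip_left 0.54 [266. 204.  17.   6.] [484.5  25.3  57.   34.9  89.1]
top [ 342.  -41. 1572.] [[-0.02, -1.0, 0.09], [-1.0, 0.03, 0.02], [-0.02, -0.09, -1.0]]
jig 0.85 [306. 204.  99.  32.] [483.3 -19.7 181.   90.1 -85.5]
bed_blue 0.91 [285. 206.  31.  22.] [482.8 -17.3  82.6  72.  -86.7]
bed_yellow 0.79 [327. 206.  32.  23.] [ 490.3 -141.5   86.6   72.1  -86.3]
board_yellow 0.65 [209. 208.  18.  25.] [486.2 214.6  83.5  40.2 -16. ]
clip_left 0.69 [268. 209.  20.  11.] [479.9  33.1  59.9  33.1  88.8]
```

View pics/scene0.png

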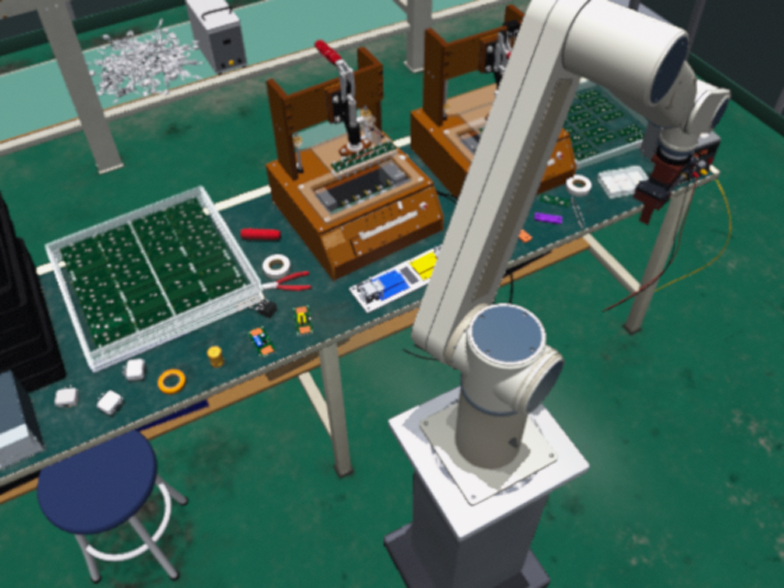

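View pics/top0.png

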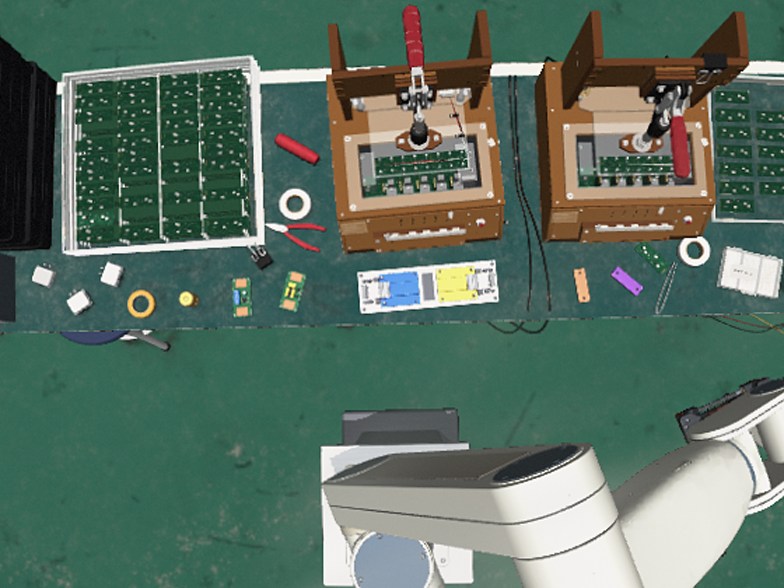

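```bash
python3 - <<'E'
from h import *
o=ctrl.get_obs(); print(o); print(np.round(R.from_rotvec(o['orientation']).as_matrix(),3))
d=cam('wrist'); print(np.round(d['mount'],2).tolist(), d['camera_matrix'],d['k1'],np.round(d['xyz']))
d=cam('top')
for n,p in dict(link=(582,285),purple=(627,280),weight=(187,299),bb=(242,298),by=(292,292),jig=(429,287),jl=(361,291),jr=(497,282)).items(): print(n,np.round(onz(d,np.array(p)/1.4,8)))
E
```

```text
{'t': 1.0, 'qpos': array([-1.22602285e+00,  4.23072996e-01,  1.62990829e+00,  1.79150148e-05,
        1.08860606e+00, -1.90016396e-02]), 'qvel': array([-2.66869677e-05, -3.56176524e-04,  4.99582464e-05,  4.01025803e-04,
       -3.96802772e-04,  5.80269512e-04]), 'joint_torque': array([ 2.52846199e-03, -5.44579232e+01, -2.74049717e+01,  6.46782503e-02,
        1.68181263e-02, -2.07753362e-05]), 'ee_pos': array([ 222.39874216, -584.07028682,  222.68867213]), 'orientation': array([3.08976872e+00, 5.68257802e-01, 2.59538911e-05]), 'ft_force': array([0.28376626, 0.44421735, 0.65381777]), 'moment': array([ 0.0640598 , -0.00491126,  0.06689439]), 'grasp_force': 0.0, 'width': 87.944807044594}
[[ 0.935  0.356  0.   ]
 [ 0.356 -0.935  0.   ]
 [ 0.     0.    -1.   ]]
[[-0.0, -0.96, -0.28, 75.05], [1.0, -0.0, 0.0, 0.27], [-0.0, -0.28, 0.96, -161.55], [0.0, 0.0, 0.0, 1.0]] [[350.30940245   0.         280.42286606]
 [  0.         350.30940245 212.64386721]
 [  0.           0.           1.        ]] -0.09213081014602317 [ 293. -558.  384.]
link [ 481. -414.    8.]
purple [ 490. -513.    8.]
weight [474. 447.   8.]
bb [473. 325.   8.]
by [483. 215.   8.]
jig [486. -82.   8.]
jl [481.  65.   8.]
jr [ 493. -230.    8.]
```

>>> {"name": "move_arm", "arguments": {"steps": [[[0, 0, 0], 1, 0], [[0, 0, 0], 1, 0], [[0, 0, 0], 1, 0], [[0, 0, 0], 1, 0], [[0, 0, 0], 0.17, 0], [[0.9, -0.75, 0], 0, 0], [[0.9, -0.75, 0], 0, 0], [[0.9, -0.75, 0], 0, 0], [[0.9, -0.75, 0], 0, 0], [[0.9, -0.75, 0], 0, 0], [[0.9, -0.75, 0], 0, 0], [[0.9, -0.75, 0], 0, 0], [[0.9, -0.75, 0], 0, 0], [[0.9, -0.75, 0], 0, 0], [[0.9, -0.75, 0], 0, 0], [[0, 0, 0], 0, 0], [[0, 0, 0], 0, 0]]}}

```text
t: 2.52
ee_pos: [448.3, -395.7, 222.7]
orientation: [3.141, 0.007, -0.0]
ft_force: [0.6, 0.0, -0.1]
width: 87.7
grasp_force: 0.0
```

```bash
cat >> h.py <<'E'
def look(n,things,zs):
    d=cam('wrist'); save(d,n); o=ctrl.get_obs(); print('ee',np.round(o['ee_pos'],1),np.round(np.degrees(R.from_rotvec(o['orientation']).as_matrix()[:2,0]),1),o['qpos'].round(2))
    for t,z in zip(things,zs):
        for r in cams.cut_out('wrist',t):
            if r['pixels'].sum()>20: print(t,round(r['p'],2),np.round(r['rect']),rect_on(d,r['pixels'],z))
    np.savez('pics/'+n[:-4],**{k:d[k] for k in ('image','camera_matrix','k1','xyz','rotation')}); return d
E
python3 - <<'E'
from h import *
look('w1.png',['copper_link','jig'],[8,8])
E
```

```text
ee [ 447.5 -396.4  222.6] [57.3  0.1] [-0.74  0.38  1.69 -0.    1.07  0.82]
copper_link 0.89 [390. 150.  61.  61.] [ 486.5 -513.5   74.7   25.7   48.7]
copper_link 0.58 [300. 155.  27.  66.] [ 480.1 -415.2   71.    24.8    7.6]
jig 0.58 [ 66. 148. 133.  94.] [ 490.3 -148.9  170.7   91.5  -86.2]
```

View pics/w1.png

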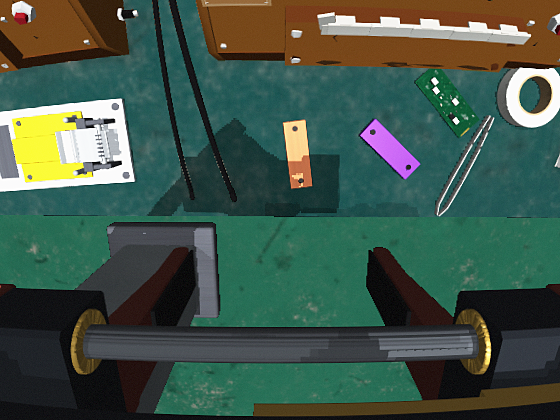

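>>> {"name": "move_arm", "arguments": {"steps": [[[0, -1, 0], 0, 0], [[0, -1, 0], 0, 0], [[0, -1, 0], 0, 0], [[0, -1, 0], 0, 0], [[0, -1, 0], 0, 0], [[0, -1, 0], 0, 0], [[0, -1, 0], 0, 0], [[0, -1, 0], 0, 0], [[0, -1, 0], 0, 0], [[0, -1, 0], 0, 0], [[0, -1, 0], 0, 0], [[0, -1, 0], 0, 0], [[0, -0.6, 0], 0, 0], [[0, 0, 0], 0, 0], [[0, 0, 0], 0, 0]]}}

```text
t: 3.92
ee_pos: [447.3, -82.1, 222.9]
orientation: [3.141, 0.001, 0.001]
ft_force: [-0.1, -0.9, -0.3]
width: 87.7
grasp_force: 0.0
```

```bash
python3 - <<'E'
from h import *
look('w2.png',['jig','bed_blue','bed_yellow','clip_left','clip_right'],[8,11,11,25,25])
E
```

```text
ee [447.5 -82.6 222.8] [57.3 -0. ] [-0.21  0.17  1.99 -0.    0.98  1.36]
jig 0.57 [277. 148. 288. 101.] [486.7 -80.7 308.3  90.7 -86.5]
jig 0.34 [389. 144.  60.  37.] [ 491.2 -201.8   65.4   40.6  -86.8]
bed_yellow 0.8 [338. 146.  83.  76.] [ 490.2 -142.9   85.1   72.   -86.7]
clip_left 0.64 [169. 160.  58.  36.] [477.7  34.4  62.6  38.5 -89.2]
clip_right 0.7 [390. 142.  64.  37.] [ 492.6 -196.5   62.7   38.9  -86.8]
```

View pics/w2.png

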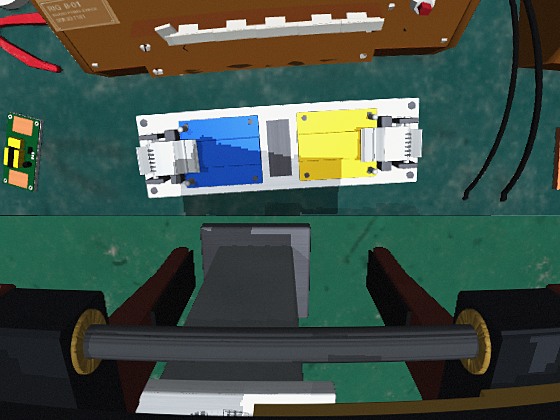

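>>> {"name": "move_arm", "arguments": {"steps": [[[0, 0, 0], -1, 0], [[0, 0, 0], -1, 0], [[0, 0, 0], -1, 0], [[0, 0, 0], -1, 0], [[0, 0, 0], -1, 0], [[0, 0, 0], -1, 0], [[0, 0, 0], -1, 0], [[0, 0, 0], -1, 0], [[0, 0, 0], -1, 0], [[0, 0, 0], -1, 0], [[0, 0, 0], -1, 0], [[0, 0, 0], -1, 0], [[0, 0, 0], -1, 0], [[0, 0, 0], -1, 0], [[0, 0, 0], -1, 0], [[0, 0, 0], -1, 0], [[0, 0, 0], -1, 0], [[0, 0, 0], -1, 0], [[0, 0, 0], 0, 0], [[0, 0, 0], 0, 0]]}}

```text
t: 5.88
ee_pos: [447.5, -81.9, 222.6]
orientation: [-2.225, -2.218, 0.0]
ft_force: [0.3, 0.2, -0.1]
width: 88.2
grasp_force: 0.0
```

```bash
python3 - <<'E'
from h import *
look('w3.png',['jig','bed_blue','bed_yellow','clip_left','clip_right'],[8,11,11,25,25])
E
```

```text
ee [447.5 -81.9 222.6] [ 0.2 57.3] [-0.21  0.17  1.99 -0.    0.98 -0.2 ]
jig 0.55 [310. 173.  94. 279.] [486.3 -86.3 309.6  89.8 -86.3]
bed_blue 0.56 [316. 125.  76.  88.] [481.5 -19.7  84.6  72.8 -86.1]
bed_yellow 0.83 [316. 235.  65.  76.] [ 490.1 -141.9   84.1   72.   -85.4]
clip_left 0.63 [314.  71.  40.  68.] [478.4  31.7  62.5  39.5 -89.7]
clip_right 0.9 [322. 285.  32.  52.] [ 494.3 -198.    65.2   37.1  -88.9]
```

View pics/w3.png

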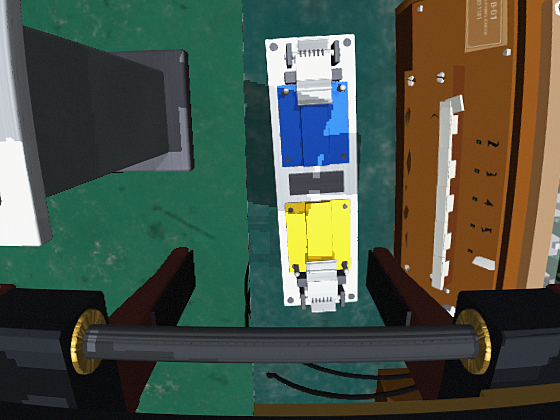

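```bash
python3 - <<'E'
from h import *
a=dict(np.load('pics/w2.npz'));b=dict(np.load('pics/w3.npz'))
save(a,'c2.png',(130,90,430,205),2.6); save(b,'c3.png',(255,25,370,315),2)
im=cv2.hconcat([cv2.copyMakeBorder(cv2.imread('pics/c3.png'),0,0,0,0,0)]); 
A=cv2.imread('pics/c2.png');h=A.shape[0];B=cv2.rotate(im,cv2.ROTATE_90_CLOCKWISE)
W=max(A.shape[1],B.shape[1]); f=lambda I:cv2.copyMakeBorder(I,0,0,0,W-I.shape[1],0)
cv2.imwrite('pics/c23.png',cv2.vconcat([f(A),f(B)])); print(A.shape,B.shape)
for z in (0,50,80,120): print(z, onz(b,(397,200),z).round(), onz(a,(150,74),z).round(), onz(b,(408,100),z).round())
E
```

```text
(299, 780, 3) (230, 580, 3)
0 [ 580. -103.    0.] [564.  54.   0.] [583.   7.   0.]
50 [563. -90.  50.] [559.  36.  50.] [566.   5.  50.]
80 [552. -83.  80.] [555.  26.  80.] [555.   4.  80.]
120 [539. -73. 120.] [551.  12. 120.] [541.   3. 120.]
```

View pics/c23.png

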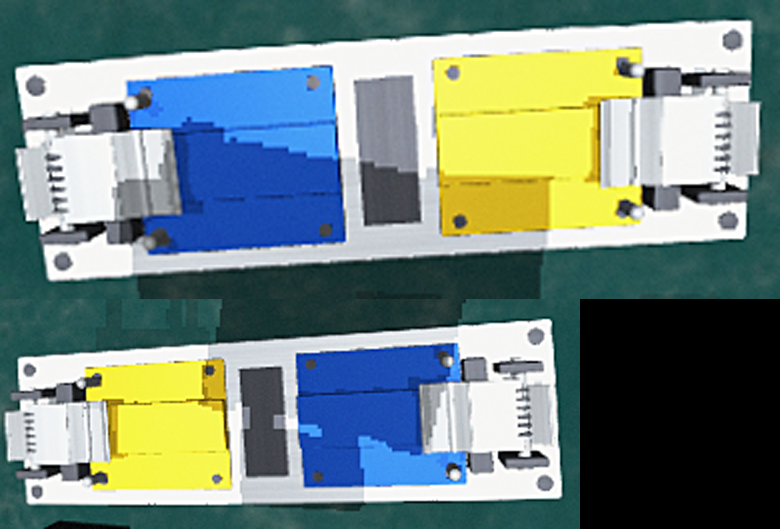

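```bash
python3 - <<'E'
from h import *
a=dict(np.load('pics/w2.npz'));b=dict(np.load('pics/w3.npz'))
P=[(np.array(p)/2.6+[130,90]) for p in [(37,85),(732,39),(728,220),(63,262)]]
Q=[np.array([Y-299,579-X])/2+[255,25] for X,Y in [(544,483),(37,491),(28,370),(536,336)]]
# c2 order: +y far x, -y far, -y near, +y near
for p,q in zip(P,Q): print(tri([(a,p),(b,q)]).round(1), onz(a,p,8).round(1)[:2], onz(b,q,8).round(1)[:2])
for S in (a,b):
    H=np.array([onz(S,p,8)[:2] for p in (P if S is a else Q)]); c=H.mean(0); v=H[0]+H[3]-H[1]-H[2]; print('jig',c.round(1),np.degrees(np.arctan2(v[1],v[0])).round(2))
print('handle', [tri([(a,p),(b,q)]).round() for p,q in [((162,30),(455,100)),((380,20),(440,286)),((145,47),(423,83)),((158,70),(408,72))]])
save(a,'fa.png',(0,0,560,110),1.4); save(b,'fb.png',(380,0,560,330),1.4)
A=cv2.imread('pics/fa.png');B=cv2.rotate(cv2.imread('pics/fb.png'),cv2.ROTATE_90_COUNTERCLOCKWISE)
W=max(A.shape[1],B.shape[1]); f=lambda I:cv2.copyMakeBorder(I,0,0,0,W-I.shape[1],0)
cv2.imwrite('pics/fab.png',cv2.vconcat([f(A),f(B)])); print(A.shape,B.shape)
E
```

```text
[514.1  62.    7.5] [513.8  61.5] [514.3  62.2]
[ 532.1 -220.7    7.9] [ 532.1 -220.7] [ 532.1 -220.6]
[ 458.6 -224.4   11.1] [ 458.  -225.6] [ 458.7 -226.1]
[440.1  57.7   7.8] [439.8  57.1] [440.5  58.1]
jig [485.9 -81.9] 93.71
jig [486.4 -81.6] 93.63
handle [array([583.,   4., 108.]), array([ 591., -156.,  106.]), array([570.,  22.,  86.]), array([562.,  29.,  51.])]
(154, 784, 3) (252, 462, 3)
```

View pics/fab.png

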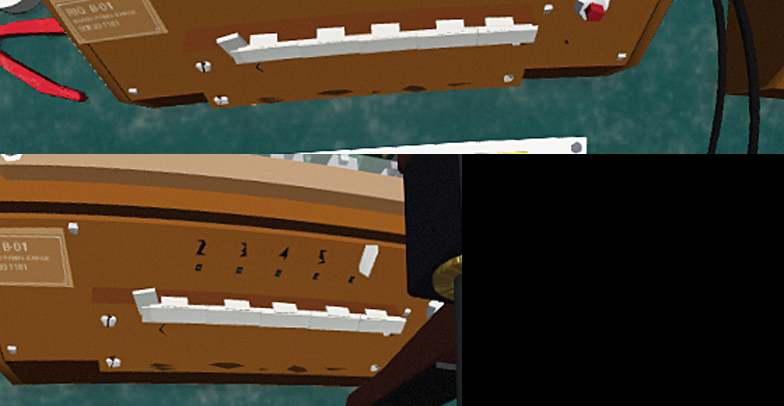

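>>> {"name": "move_arm", "arguments": {"steps": [[[1, 0, 0], 0, 0], [[1, 0, 0], 0, 0], [[1, 0, 0], 0, 0], [[1, 0, 0], 0, 0], [[1, 0, 0], 0, 0], [[1, 0, 0], 0, 0], [[1, 0, 0], 0, 0], [[1, 0, 0], 0, 0], [[1, 0, 0], 0, 0], [[1, 0, 0], 0, 0], [[1, 0, 0], 0, 0], [[1, 0, 0], 0, 0], [[0, 0, 0], -1, 0], [[0, 0, 0], -1, 0], [[0, 0, 0], -1, 0], [[0, 0, 0], -1, 0], [[0, 0, 0], -1, 0], [[0, 0, 0], -1, 0], [[0, 0, 0], 0, 0], [[0, 0, 0], 0, 0]]}}

```text
t: 7.85
ee_pos: [447.5, 218.4, 222.7]
orientation: [-1.575, -2.718, 0.0]
ft_force: [0.4, 0.4, -0.8]
width: 87.9
grasp_force: 0.0
```

```bash
python3 - <<'E'
from h import *
look('w4.png',['board_blue','board_yellow','weight'],[7,7,44])
E
```

```text
ee [447.5 218.4 222.7] [-28.5  49.7] [ 0.43  0.24  1.91 -0.    1.   -0.09]
board_blue 0.92 [354. 108.  90.  70.] [473.5 324.8  84.1  41.6   2.2]
board_blue 0.27 [211. 351. 126. 133.] [477.7  38.9  91.   64.2   4.1]
board_yellow 0.69 [308. 202.  76.  76.] [484.6 213.7  86.   40.8 -16. ]
weight 0.91 [416.  16.  42.  31.] [471.6 422.7  41.9  23.4  32.7]
weight 0.5 [307. 204.  77.  74.] [477.3 220.4  76.3  35.9 -15.4]
```

View pics/w4.png

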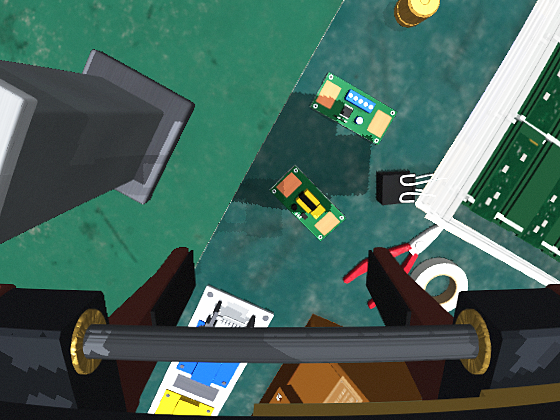

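>>> {"name": "move_arm", "arguments": {"steps": [[[0, 0, 0], -1, 0], [[0, 0, 0], -1, 0], [[0, 0, 0], -1, 0], [[0, 0, 0], -1, 0], [[0, 0, 0], -1, 0], [[0, 0, 0], -1, 0], [[0, 0, 0], -1, 0], [[0, 0, 0], -1, 0], [[0, 0, 0], -0.8, 0], [[-0.75, 0.13, 0.5], 0, 0], [[-0.75, 0.12, 0.5], 0, 0], [[0, 0, 1], 0, 0], [[0, 0, 1], 0, 0], [[0, 0, 1], 0, 0], [[0, 0, 1], 0, 0], [[0, 0, 1], 0, 0], [[0, 0, 1], 0, 0], [[0, 0, 0], 0, 0], [[0, 0, 0], 0, 0]]}}

```text
t: 9.63
ee_pos: [484.4, 213.7, 46.9]
orientation: [-0.438, -3.108, 0.002]
ft_force: [-0.1, 0.2, 0.3]
width: 87.8
grasp_force: 0.0
```

```bash
python3 - <<'E'
from h import *
d=look('w5.png',['board_yellow','board_blue'],[7,7])
print(np.degrees(np.arctan2(*R.from_rotvec(ctrl.get_obs()['orientation']).as_matrix()[[1,0],0])))
E
```

```text
ee [485.5 214.2  48.1] [-55.1  15.8] [ 0.39  0.56  1.93  0.    0.65 -0.9 ]
board_yellow 0.89 [280. 238.  71. 133.] [484.1 213.1  84.9  40.3 -15.9]
board_blue 0.64 [451. 172.  90. 152.] [473.1 323.7  84.6  42.3   1.9]
163.974424477504
```

View pics/w5.png

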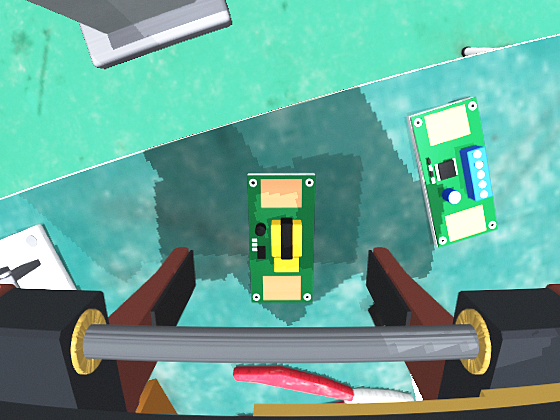

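>>> {"name": "move_arm", "arguments": {"steps": [[[0, 0, 0.9], 0, 0], [[0, 0, 0.9], 0, 0], [[0, 0, 0], 0, 0], [[0, 0, 0], 0, 1], [[0, 0, 0], 0, 1], [[0, 0, 0], 0, 1], [[0, 0, 0], 0, 1], [[0, 0, 0], 0, 1], [[0, 0, 0], 0, 1], [[0, 0, 0], 0, 1], [[0, 0, 0], 0, 1], [[0, 0, 0], 0, 1], [[0, 0, -1], 0, 1], [[0, 0, -1], 0, 1], [[0, 0, -1], 0, 1], [[0, 0, -1], 0, 1], [[0, 0, 0], 0, 1], [[0, 0, 0], 0, 1]]}}

```text
t: 11.28
ee_pos: [486.0, 214.4, 103.7]
orientation: [0.437, 3.109, 0.002]
ft_force: [0.6, 0.4, 0.2]
width: 39.4
grasp_force: 30.0
```

>>> {"name": "move_arm", "arguments": {"steps": [[[0, 0, 0], 1, 1], [[0, 0, 0], 1, 1], [[0, 0, 0], 1, 1], [[0, 0, 0], 1, 1], [[0, 0, 0], 1, 1], [[0, 0, 0], 1, 1], [[0, 0, 0], 1, 1], [[0, 0, 0], 1, 1], [[0, 0, 0], 1, 1], [[0, 0, 0], 1, 1], [[0, 0, 0], 1, 1], [[0, 0, 0], 1, 1], [[0, 0, 0], 1, 1], [[0, 0, 0], 1, 1], [[0, 0, 0], 0.06, 1], [[-0.8, -0.75, 0], 0, 1], [[-0.8, 0, 0], 0, 1], [[-0.8, 0, 0], 0, 1], [[-0.8, 0, 0], 0, 1], [[-0.8, 0, 0], 0, 1]]}}

```text
t: 12.95
ee_pos: [472.1, 112.1, 101.6]
orientation: [-2.144, -2.295, 0.003]
ft_force: [0.4, 0.8, -0.9]
width: 39.2
grasp_force: 30.0
```

>>> {"name": "move_arm", "arguments": {"steps": [[[-0.8, 0, 0], 0, 1], [[-0.8, 0, 0], 0, 1], [[-0.8, 0, 0], 0, 1], [[-0.8, 0, 0], 0, 1], [[-0.8, 0, 0], 0, 1], [[-0.8, 0, 0], 0, 1], [[-0.8, 0, 0], 0, 1], [[-0.8, 0, 0], 0, 1], [[-0.8, 0, 0], 0, 1], [[-0.8, 0, 0], 0, 1], [[-0.8, 0, 0], 0, 1], [[-0.55, 0, 0], 0, 1], [[0, 0, 0], 0, 1], [[0, 0, 0], 0, 1], [[0, 0, 0], 0, 1]]}}

```text
t: 14.2
ee_pos: [487.3, -119.7, 102.0]
orientation: [-2.147, -2.292, 0.001]
ft_force: [0.1, -0.2, -1.0]
width: 39.4
grasp_force: 30.0
```

```bash
cat > st.py <<'E'
from h import *
import sys
o=ctrl.get_obs(); m=R.from_rotvec(o['orientation']).as_matrix(); yw=np.degrees(np.arctan2(m[1,0],m[0,0]))
J=np.array([486.2,-81.8]); a=np.radians(93.67); u=np.array([np.cos(a),np.sin(a)]); v=np.array([np.sin(a),-np.cos(a)])
p=o['ee_pos']; e=p[:2]-J
print('p',p.round(1),'yaw',yw.round(2),'jig y',(e@u).round(1),'jig x',(e@v).round(1),'F jig y,x,z',(o['ft_force'][:2]@u).round(1),(o['ft_force'][:2]@v).round(1),o['ft_force'][2].round(1),'w',round(o['width'],1),o['grasp_force'],'t',o['t'])
E
python3 - <<'E'
from h import *
import st
look('w6.png',['board_yellow','bed_yellow','jig','bed_blue'],[87,11,8,11])
E
```

```text
p [ 487.3 -119.7  102. ] yaw 93.75 jig y -37.9 jig x -1.3 F jig y,x,z -0.3 0.1 -1.0 w 39.4 29.999189972877502 t 14.2
ee [ 487.5 -119.4  102.1] [-3.8 57.2] [-0.26  0.43  1.98  0.    0.73 -0.33]
board_yellow 0.57 [281. 258.  85. 142.] [ 487.  -123.    84.    44.9  -85.8]
jig 0.72 [286.  76. 106. 131.] [482.1 -19.3  84.9  73.1 -86.2]
jig 0.7 [282. 164. 132. 328.] [484.8 -58.3 177.   91.  -86.4]
bed_blue 0.87 [286.  77. 110. 132.] [482.2 -19.7  85.2  73.1 -86. ]
```

View pics/w6.png

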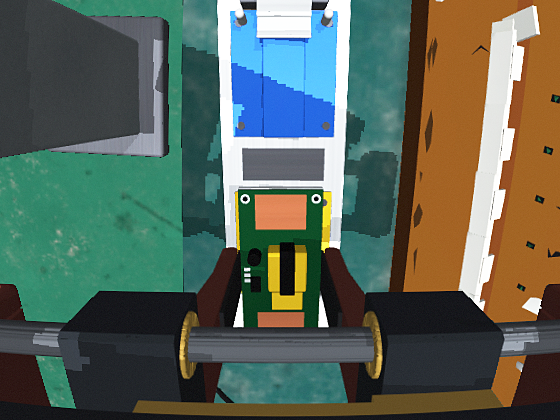

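>>> {"name": "move_arm", "arguments": {"steps": [[[0.1, 0.05, 0], 0, 1], [[0, 0, 0.8], 0, 1], [[0, 0, 0.8], 0, 1], [[0, 0, 0.8], 0, 1], [[0, 0, 0.6], 0, 1], [[0, 0, 0.12], 0, 1], [[0, 0, 0], 0, 1], [[0, 0, 0], 0, 1], [[0, 0, 0], 0, 1]]}}

```text
t: 15.2
ee_pos: [489.9, -117.7, 25.6]
orientation: [2.148, 2.291, 0.001]
ft_force: [0.8, 0.4, -0.2]
width: 39.1
grasp_force: 30.0
```

```bash
python3 st.py
```

```text
p [ 489.9 -117.7   25.6] yaw 93.7 jig y -36.1 jig x 1.4 F jig y,x,z 0.3 0.9 -0.2 w 39.1 29.999141693115234 t 15.2
```

>>> {"name": "move_arm", "arguments": {"steps": [[[0, -0.03, 0.08], 0, 1], [[0, 0, 0.06], 0, 1], [[0, 0, 0], 0, 1], [[0, 0, 0], 0, 1]]}}

```text
t: 15.53
ee_pos: [488.5, -117.7, 21.4]
orientation: [2.149, 2.292, 0.0]
ft_force: [-1.1, -0.2, -0.6]
width: 39.4
grasp_force: 30.0
```

```bash
python3 st.py; python3 - <<'E'
from h import *
d=look('w7.png',[],[])
E
```

```text
p [ 488.5 -117.7   21.4] yaw 93.69 jig y -36.0 jig x -0.0 F jig y,x,z -0.1 -1.1 -0.6 w 39.4 29.999154210090637 t 15.5333
ee [ 488.5 -117.7   21.4] [-3.7 57.2] [-0.26  0.58  2.    0.    0.56 -0.32]
```

View pics/w7.png

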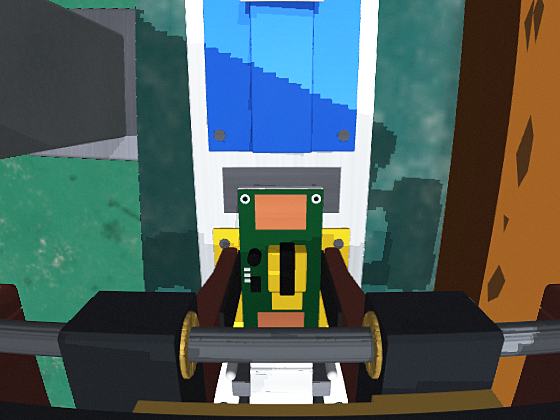

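>>> {"name": "move_arm", "arguments": {"steps": [[[0, 0, 0.04], 0, 1], [[-0.15, 0, 0], 0, 1], [[-0.15, 0, 0], 0, 1], [[-0.15, 0, 0], 0, 1], [[-0.15, 0, 0], 0, 1], [[-0.15, 0, 0], 0, 1], [[-0.15, 0, 0], 0, 1], [[0, 0, 0], 0, 1], [[0, 0, 0], 0, 1]]}}

```text
t: 16.33
ee_pos: [490.2, -140.1, 20.8]
orientation: [2.149, 2.291, 0.001]
ft_force: [-1.0, 2.4, 7.6]
width: 39.2
grasp_force: 30.0
```

```bash
python3 st.py
```

```text
p [ 490.2 -140.1   20.8] yaw 93.68 jig y -58.4 jig x 0.3 F jig y,x,z 2.4 -0.8 7.6 w 39.2 30.000637471675873 t 16.3333
```

>>> {"name": "move_arm", "arguments": {"steps": [[[-0.06, 0, 0], 0, 1], [[-0.06, 0, 0], 0, 1], [[-0.06, 0, 0], 0, 1], [[0, 0, 0], 0, 1], [[0, 0, 0], 0, 1]]}}

```text
t: 16.75
ee_pos: [490.3, -142.7, 20.8]
orientation: [-2.149, -2.29, -0.003]
ft_force: [1.4, 15.3, 10.2]
width: 39.3
grasp_force: 30.0
```

```bash
python3 st.py
```

```text
p [ 490.3 -142.7   20.8] yaw 93.63 jig y -61.0 jig x 0.2 F jig y,x,z 15.2 2.3 10.2 w 39.3 30.00196784734726 t 16.75
```

>>> {"name": "move_arm", "arguments": {"steps": [[[0, 0, 0], 0, 0.3], [[0, 0, 0], 0, 0.3], [[0, 0, 0], 0, 0.3], [[0, 0, 0], 0, 0.3], [[0, 0, 0], 0, 0.3], [[0, 0, -0.5], 0, 0.3], [[0, 0, -1], 0, 0.3], [[0, 0, -1], 0, 0.3], [[0, 0, -1], 0, 0.3], [[0, 0, -1], 0, 0.3], [[0.5, 0, -1], 0, 0.3], [[1, 0, -1], 0, 0], [[1, 0, 0], 0, 0], [[0, 0, 0], 0, 0], [[0, 0, 0], 0, 0]]}}

```text
t: 18.0
ee_pos: [486.0, -81.7, 182.9]
orientation: [2.146, 2.294, 0.0]
ft_force: [-0.4, -1.2, -0.2]
width: 84.5
grasp_force: 0.0
```

```bash
python3 st.py; python3 - <<'E'
from h import *
d=look('w8.png',['board_yellow','bed_blue'],[25,11])
save(d,'w8c.png',(130,150,430,400),2.4)
E
```

```text
p [486.  -81.7 182.9] yaw 93.81 jig y 0.1 jig x -0.2 F jig y,x,z -1.1 -0.4 -0.2 w 84.5 0.0 t 18.0
ee [485.9 -82.3 182.5] [-3.8 57.2] [-0.19  0.29  1.95 -0.    0.91 -0.26]
board_yellow 0.78 [279. 254.  40.  82.] [ 489.5 -142.    84.1   40.3  -86.3]
bed_blue 0.79 [282. 126.  80.  91.] [482.1 -19.6  83.4  72.3 -86.2]
```

View pics/w8c.png

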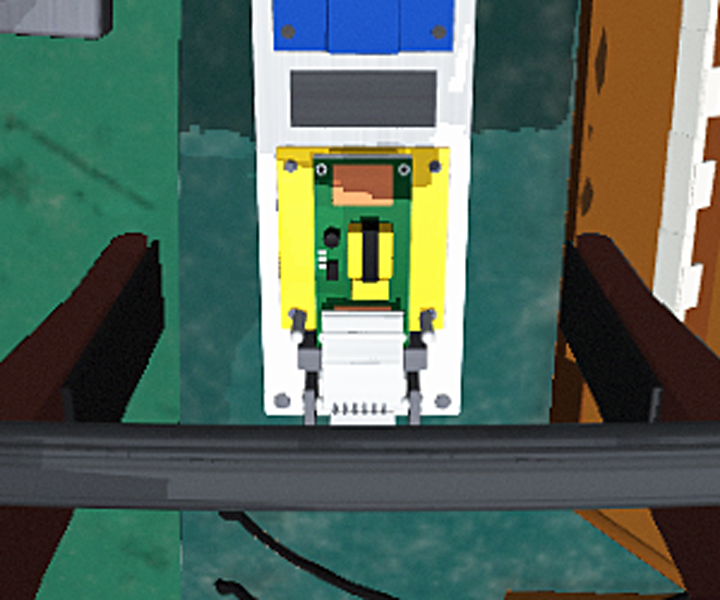

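>>> {"name": "move_arm", "arguments": {"steps": [[[0.95, 0.03, 0], 0, 0], [[0.95, 0.03, 0], 0, 0], [[0.95, 0.03, 0], 0, 0], [[0.95, 0.03, 0], 0, 0], [[0.95, 0.03, 0], 0, 0], [[0.95, 0.03, 0], 0, 0], [[0.95, 0.03, 0], 0, 0], [[0.95, 0.03, 0], 0, 0], [[0.95, 0.03, 0], 0, 0], [[0.95, 0.03, 0], 0, 0], [[0.95, 0.03, 0], 0, 0], [[0.95, 0.03, 0], 0, 0], [[0.95, 0.03, 0], 0, 0], [[0.95, 0.03, 0], 0, 0], [[0.95, 0.03, 0], 0, 0], [[0.95, 0.03, 0], 0, 0], [[0.95, 0.03, 0], 0, 0], [[0, 0, 0], -1, 0], [[0, 0, 0], -1, 0], [[0, 0, 0], -1, 0]]}}

```text
t: 19.82
ee_pos: [473.1, 321.0, 181.5]
orientation: [-1.826, -2.556, 0.003]
ft_force: [0.0, 0.2, -0.1]
width: 87.8
grasp_force: 0.0
```

>>> {"name": "move_arm", "arguments": {"steps": [[[0, 0, 0], -1, 0], [[0, 0, 0], -1, 0], [[0, 0, 0], -1, 0], [[0, 0, 0], -1, 0], [[0, 0, 0], -1, 0], [[0, 0, 0], -1, 0], [[0, 0, 0], -1, 0], [[0, 0, 0], -1, 0], [[0, 0, 0], -1, 0], [[0, 0, 0], -1, 0], [[0, 0, 0], -1, 0], [[0, 0, 0], -1, 0], [[0, 0, 0], -1, 0], [[0, 0, 0], -1, 0], [[0, 0, 0.8], -0.65, 0], [[0, 0, 1], 0, 0], [[0, 0, 1], 0, 0], [[0, 0, 1], 0, 0], [[0, 0, 0], 0, 0], [[0, 0, 0], 0, 0]]}}

```text
t: 21.48
ee_pos: [472.3, 320.2, 86.1]
orientation: [0.052, -3.138, 0.004]
ft_force: [0.1, -0.1, -0.2]
width: 87.8
grasp_force: 0.0
```

```bash
python3 st.py; python3 - <<'E'
from h import *
d=look('w9.png',['board_blue','weight'],[7,44])
for r in cams.cut_out('wrist','weight')[:1]: print(rect_on(d,r['pixels'],0))
E
```

```text
p [472.3 320.2  86.1] yaw -178.11 jig y 402.0 jig x 11.9 F jig y,x,z -0.1 0.1 -0.2 w 87.8 0.0 t 21.4833
ee [473.2 321.   87.5] [-57.3  -1.9] [ 0.58  0.53  1.83 -0.    0.78 -1.03]
board_blue 0.58 [289. 222.  59. 114.] [473.1 325.   84.9  40.2   2.1]
weight 0.75 [451. 235.  65.  63.] [464.5 427.6  50.1  29.5  54.9]
[479.1 451.3  60.9  35.9  54.9]
```

>>> {"name": "move_arm", "arguments": {"steps": [[[0, 0.16, 0.8], 0, 0], [[0, 0, 0.9], 0, 0], [[0, 0, 0.9], 0, 0], [[0, 0, 0.74], 0, 0], [[0, 0, 0], 0, 0], [[0, 0, 0], 0, 1], [[0, 0, 0], 0, 1], [[0, 0, 0], 0, 1], [[0, 0, 0], 0, 1], [[0, 0, 0], 0, 1], [[0, 0, 0], 0, 1], [[0, 0, 0], 0, 1], [[0, 0, 0], 0, 1]]}}

```text
t: 22.77
ee_pos: [472.8, 325.6, 4.4]
orientation: [-0.053, 3.141, 0.0]
ft_force: [-0.5, 0.0, 2.5]
width: 39.8
grasp_force: 30.0
```

```bash
python3 st.py
```

```text
p [472.8 325.6   4.4] yaw -178.05 jig y 407.4 jig x 12.7 F jig y,x,z 0.1 -0.5 2.5 w 39.8 30.017611384391785 t 22.7667
```

>>> {"name": "move_arm", "arguments": {"steps": [[[0, 0, -0.5], 0, 1], [[0, 0, -0.9], 0, 1], [[0, 0, -0.9], 0, 1], [[0, 0, -0.9], 0, 1], [[0, 0, -0.8], 0, 1], [[0, 0, 0], 1, 1], [[0, 0, 0], 1, 1], [[0, 0, 0], 1, 1], [[0, 0, 0], 1, 1], [[0, 0, 0], 1, 1], [[0, 0, 0], 1, 1], [[0, 0, 0], 1, 1], [[0, 0, 0], 1, 1], [[0, 0, 0], 1, 1], [[0, 0, 0], 1, 1], [[0, 0, 0], 1, 1], [[0, 0, 0], 1, 1], [[0, 0, 0], 1, 1], [[0, 0, 0], 1, 1], [[0, 0, 0], 1, 1]]}}

```text
t: 24.43
ee_pos: [472.5, 325.4, 104.9]
orientation: [1.875, 2.52, 0.0]
ft_force: [0.5, 0.6, -0.6]
width: 39.0
grasp_force: 30.0
```

>>> {"name": "move_arm", "arguments": {"steps": [[[0, 0, 0], 1, 1], [[0, 0, 0], 1, 1], [[0, 0, 0], 0.66, 1], [[0, 0, 0], 0, 1], [[0, 0, 0], 0, 1]]}}

```text
t: 24.85
ee_pos: [472.6, 325.5, 104.7]
orientation: [2.148, 2.293, 0.0]
ft_force: [-0.2, 0.3, -1.7]
width: 39.0
grasp_force: 30.0
```

```bash
python3 st.py
```

```text
p [472.6 325.5 104.7] yaw 93.75 jig y 407.3 jig x 12.5 F jig y,x,z 0.3 -0.1 -1.7 w 39.0 29.999925792217255 t 24.85
```

>>> {"name": "move_arm", "arguments": {"steps": [[[-0.99, -0.05, 0], 0, 1], [[-0.99, -0.05, 0], 0, 1], [[-0.99, -0.05, 0], 0, 1], [[-0.99, -0.05, 0], 0, 1], [[-0.99, -0.05, 0], 0, 1], [[-0.99, -0.05, 0], 0, 1], [[-0.99, -0.05, 0], 0, 1], [[-0.99, -0.05, 0], 0, 1], [[-0.99, -0.05, 0], 0, 1], [[-0.99, -0.05, 0], 0, 1], [[-0.99, 0, 0], 0, 1], [[-0.99, 0, 0], 0, 1], [[-0.99, 0, 0], 0, 1], [[-0.99, 0, 0], 0, 1], [[-0.99, 0, 0], 0, 1], [[0, 0, 0.8], 0, 1], [[0, 0, 0.8], 0, 1], [[0, 0, 0.8], 0, 1], [[0, 0, 0], 0, 1], [[0, 0, 0], 0, 1]]}}

```text
t: 26.52
ee_pos: [483.1, -45.7, 43.8]
orientation: [-2.147, -2.291, 0.002]
ft_force: [0.7, -0.1, -0.3]
width: 39.3
grasp_force: 30.0
```

```bash
python3 st.py;python3 - <<'E'
from h import *
d=look('w10.png',['board_yellow','board_blue'],[25,47])
E
```

```text
p [483.1 -45.7  43.8] yaw 93.71 jig y 36.2 jig x -0.8 F jig y,x,z -0.2 0.7 -0.3 w 39.3 29.999870359897614 t 26.5167
ee [483.9 -45.8  44.6] [-3.7 57.2] [-0.12  0.52  2.03  0.    0.59 -0.18]
board_yellow 0.81 [282. 383.  62.  44.] [ 489.4 -135.9   39.3   31.9    3.8]
board_blue 0.67 [281. 258.  82. 139.] [482.5 -41.6  74.4  40.1 -86.2]
```

>>> {"name": "move_arm", "arguments": {"steps": [[[0, 0, 0.5], 0, 1], [[0, 0, 0.3], 0, 1], [[0, 0, 0.06], 0, 1], [[0, 0, 0], 0, 1], [[0, 0, 0], 0, 1], [[0, 0, 0], 0, 1]]}}

```text
t: 27.17
ee_pos: [484.1, -45.8, 23.1]
orientation: [2.149, 2.291, 0.001]
ft_force: [-0.6, 0.7, -0.8]
width: 39.3
grasp_force: 30.0
```

```bash
python3 st.py
```

```text
p [484.1 -45.8  23.1] yaw 93.65 jig y 36.1 jig x 0.2 F jig y,x,z 0.8 -0.6 -0.8 w 39.3 29.999766647815704 t 27.1667
```

Lower until contact, then slide outward.

>>> {"name": "move_arm", "arguments": {"steps": [[[0, 0, 0.04], 0, 1], [[0, 0, 0.04], 0, 1], [[0, 0, 0], 0, 1], [[0, 0, 0], 0, 1]]}}

```text
t: 27.5
ee_pos: [484.2, -45.8, 22.3]
orientation: [2.149, 2.29, 0.001]
ft_force: [-4.4, 0.5, 18.8]
width: 39.4
grasp_force: 30.0
```

```bash
python3 st.py
```

```text
p [484.2 -45.8  22.3] yaw 93.64 jig y 36.0 jig x 0.3 F jig y,x,z 0.8 -4.4 18.8 w 39.4 30.00582844018936 t 27.5
```

Contact; ease up slightly and slide.

>>> {"name": "move_arm", "arguments": {"steps": [[[0, 0, -0.03], 0, 1], [[0.15, 0, 0], 0, 1], [[0.15, 0, 0], 0, 1], [[0.15, 0, 0], 0, 1], [[0.15, 0, 0], 0, 1], [[0.15, 0, 0], 0, 1], [[0.15, 0, 0], 0, 1], [[0, 0, 0], 0, 1], [[0, 0, 0], 0, 1]]}}

```text
t: 28.25
ee_pos: [483.9, -23.4, 22.3]
orientation: [2.147, 2.29, 0.003]
ft_force: [-0.2, -2.1, 9.0]
width: 39.3
grasp_force: 30.0
```

```bash
python3 st.py
```

```text
p [483.9 -23.4  22.3] yaw 93.67 jig y 58.4 jig x 1.5 F jig y,x,z -2.1 -0.3 9.0 w 39.3 30.0080868601799 t 28.25
```

>>> {"name": "move_arm", "arguments": {"steps": [[[0.06, -0.04, 0], 0, 1], [[0.06, 0, 0], 0, 1], [[0.06, 0, 0], 0, 1], [[0, 0, 0], 0, 1], [[0, 0, 0], 0, 1]]}}

```text
t: 28.67
ee_pos: [482.8, -19.3, 22.4]
orientation: [2.147, 2.289, 0.003]
ft_force: [0.9, -3.9, 7.4]
width: 39.0
grasp_force: 30.0
```

```bash
python3 st.py
```

```text
p [482.8 -19.3  22.4] yaw 93.67 jig y 62.6 jig x 0.6 F jig y,x,z -3.9 0.7 7.4 w 39.0 30.007545053958893 t 28.6667
```

>>> {"name": "move_arm", "arguments": {"steps": [[[0.05, 0, 0], 0, 1], [[0.05, 0, 0], 0, 1], [[0, 0, 0], 0, 1], [[0, 0, 0], 0, 1]]}}

```text
t: 29.0
ee_pos: [482.5, -16.8, 22.3]
orientation: [2.147, 2.289, 0.003]
ft_force: [0.5, -4.7, 8.1]
width: 39.1
grasp_force: 30.0
```

```bash
python3 st.py
```

```text
p [482.5 -16.8  22.3] yaw 93.67 jig y 65.1 jig x 0.5 F jig y,x,z -4.7 0.2 8.1 w 39.1 30.007629990577698 t 29.0
```

```bash
python3 - <<'E'
from h import *
d=look('w11.png',['board_yellow','board_blue','bed_blue'],[25,25,11])
save(d,'w11c.png',(130,100,430,420),1.8)
E
```

```text
ee [482.6 -16.9  22.3] [-3.7 57.2] [-0.06  0.56  2.04 -0.    0.53 -0.12]
board_yellow 0.55 [279. 398.  68.  12.] [486.8 -98.5  38.8   7.6   3.1]
board_blue 0.85 [281. 261.  86. 135.] [481.9 -13.3  73.7  40.2 -86. ]
bed_blue 0.72 [281. 258. 140. 144.] [ 4.521e+02  2.000e-01  4.160e+01  1.480e+01 -8.790e+01]
```

View pics/w11c.png

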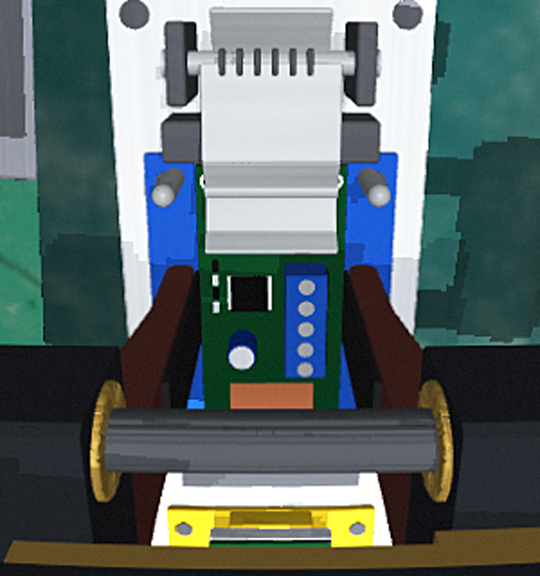

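```bash
python3 - <<'E'
from h import *
import st
d=dict(np.load('pics/w11.npz'))
f=lambda c,r,z:((onz(d,(130+c/1.8,100+r/1.8),z)[:2]-st.J)@np.c_[st.u,st.v]).round(1)
print('board end',f(200,165,25),f(345,165,25),'stop top',f(180,162,26.5),f(360,162,26.5),'bed end',f(150,153,11),f(392,153,11),'pad screws',f(205,182,25),f(340,182,25))
im=d['image'].astype(int)
for c in (122,204,345): print(c,[tuple(im[r,int(130+c/1.8)]) for r in range(186,198)])
E
```

```text
p [482.6 -16.9  22.4] yaw 93.67 jig y 65.0 jig x 0.5 F jig y,x,z -5.5 0.1 8.4 w 39.0 30.007701516151428 t 29.2
board end [104.6 -18.2] [104.6  19.2] stop top [105.7 -23.1] [105.7  22.8] bed end [104.9 -33.7] [104.9  34. ] pad screws [100.1 -17.1] [100.  18.]
122 [(np.int64(244), np.int64(246), np.int64(249)), (np.int64(245), np.int64(247), np.int64(249)), (np.int64(244), np.int64(247), np.int64(249)), (np.int64(245), np.int64(247), np.int64(249)), (np.int64(245), np.int64(248), np.int64(250)), (np.int64(245), np.int64(247), np.int64(249)), (np.int64(246), np.int64(248), np.int64(250)), (np.int64(247), np.int64(248), np.int64(250)), (np.int64(246), np.int64(248), np.int64(250)), (np.int64(246), np.int64(248), np.int64(250)), (np.int64(247), np.int64(249), np.int64(251)), (np.int64(247), np.int64(249), np.int64(251))]
204 [(np.int64(239), np.int64(244), np.int64(245)), (np.int64(240), np.int64(243), np.int64(246)), (np.int64(245), np.int64(249), np.int64(250)), (np.int64(228), np.int64(233), np.int64(239)), (np.int64(193), np.int64(200), np.int64(205)), (np.int64(198), np.int64(202), np.int64(207)), (np.int64(180), np.int64(181), np.int64(186)), (np.int64(185), np.int64(184), np.int64(191)), (np.int64(185), np.int64(182), np.int64(190)), (np.int64(172), np.int64(170), np.int64(179)), (np.int64(162), np.int64(163), np.int64(171)), (np.int64(144), np.int64(144), np.int64(149))]
345 [(np.int64(85), np.int64(87), np.int64(95)), (np.int64(86), np.int64(89), np.int64(98)), (np.int64(92), np.int64(94), np.int64(101)), (np.int64(79), np.int64(78), np.int64(83)), (np.int64(73), np.int64(76), np.int64(76)), (np.int64(16), np.int64(45), np.int64(20)), (np.int64(13), np.int64(78), np.int64(29)), (np.int64(16), np.int64(81), np.int64(32)), (np.int64(16), np.int64(80), np.int64(33)), (np.int64(12), np.int64(78), np.int64(28)), (np.int64(15), np.int64(76), np.int64(30)), (np.int64(3), np.int64(71), np.int64(20))]
```

>>> {"name": "move_arm", "arguments": {"steps": [[[0.04, 0, 0], 0, 1], [[0, 0, 0], 0, 1], [[0, 0, 0], 0, 0.3], [[0, 0, 0], 0, 0.3], [[0, 0, 0], 0, 0.3], [[0, 0, 0], 0, 0.3], [[0, 0, 0], 0, 0.3], [[0, 0, -0.5], 0, 0.3], [[0, 0, -1], 0, 0.3], [[0, 0, -1], 0, 0.3], [[0, 0, -1], 0, 0.3], [[0, 0, -1], 0, 0.3], [[-0.5, 0, -1], 0, 0], [[-1, 0, -1], 0, 0], [[-1, 0, 0], 0, 0], [[0, 0, 0], 0, 0], [[0, 0, 0], 0, 0]]}}

```text
t: 30.62
ee_pos: [484.7, -78.4, 184.0]
orientation: [2.152, 2.289, 0.0]
ft_force: [-0.7, 0.3, 0.3]
width: 87.5
grasp_force: 0.0
```

```bash
python3 st.py; python3 - <<'E'
from h import *
import st
d=look('w12.png',['board_yellow','board_blue','clip_left','clip_right'],[25,25,25,25])
# gap edges: inner edges of both boards in jig coordinates at z 25 from masks
for t in ['board_blue','board_yellow']:
    r=cams.cut_out('wrist',t)[0]; ys,xs=np.nonzero(r['pixels'])
    P=np.array([onz(d,(x,y),25)[:2]-st.J for x,y in zip(xs,ys)])@np.c_[st.u,st.v]; print(t,np.percentile(P,[1,50,99],axis=0).round(1).tolist())
E
```

```text
p [484.7 -78.4 184. ] yaw 93.52 jig y 3.5 jig x -1.3 F jig y,x,z 0.3 -0.7 0.3 w 87.5 0.0 t 30.6167
p [484.7 -78.4 184. ] yaw 93.52 jig y 3.5 jig x -1.3 F jig y,x,z 0.3 -0.7 0.3 w 87.5 0.0 t 30.6167
ee [484.2 -77.7 183.5] [-3.6 57.2] [-0.18  0.28  1.95  0.    0.91 -0.25]
board_yellow 0.87 [281. 256.  39.  79.] [ 490.  -140.7   82.5   38.9  -85.6]
board_blue 0.7 [282. 130.  47.  94.] [482.2 -19.1  82.3  39.6 -86.1]
board_blue 0.27 [282.  69.  52.  74.] [477.5  32.9  61.5  41.9 -86.4]
clip_right 0.97 [282. 302.  41.  44.] [ 493.1 -194.5   52.1   40.1  -86.5]
board_blue [[22.6, -19.5], [55.4, -0.2], [99.6, 19.4]]
board_yellow [[-85.8, -18.9], [-50.9, -0.3], [-19.0, 19.0]]
```

>>> {"name": "move_arm", "arguments": {"steps": [[[-0.96, -0.07, 0], 0, 0], [[-0.96, -0.07, 0], 0, 0], [[-0.96, -0.07, 0], 0, 0], [[-0.96, -0.07, 0], 0, 0], [[-0.96, -0.07, 0], 0, 0], [[-0.96, -0.07, 0], 0, 0], [[-0.96, -0.07, 0], 0, 0], [[-0.96, -0.07, 0], 0, 0], [[-0.96, -0.07, 0], 0, 0], [[-0.96, -0.07, 0], 0, 0], [[-0.96, -0.07, 0], 0, 0], [[-0.96, -0.07, 0], 0, 0], [[-0.96, -0.07, 0], 0, 0], [[-0.96, -0.07, 0], 0, 0], [[0, 0, 0], 1, 0], [[0, 0, 0], 1, 0], [[0, 0, 0], 1, 0], [[0, 0, 0], 1, 0], [[0, 0, 0], 1, 0], [[0, 0, 0], 1, 0]]}}

```text
t: 32.63
ee_pos: [481.9, -414.1, 183.4]
orientation: [-2.672, -1.651, 0.0]
ft_force: [-0.3, 0.4, -0.5]
width: 88.0
grasp_force: 0.0
```

>>> {"name": "move_arm", "arguments": {"steps": [[[0, 0, 0], 1, 0], [[0, 0, 0], 1, 0], [[0, 0, 0], 1, 0], [[0, 0, 0], 1, 0], [[0, 0, 0], 1, 0], [[0, 0, 0], 1, 0], [[0, 0, 0], 1, 0], [[0, 0, 0], 1, 0], [[0, 0, 0], 1, 0], [[0, 0, 0], 1, 0], [[0, 0, 0], 1, 0], [[0, 0, 0.8], 0.2, 0], [[0, 0, 1], 0, 0], [[0, 0, 1], 0, 0], [[0, 0, 1], 0, 0], [[0, 0, 1], 0, 0], [[0, 0, 0.6], 0, 0], [[0, 0, 0], 0, 0], [[0, 0, 0], 0, 0]]}}

```text
t: 34.22
ee_pos: [481.5, -413.9, 48.0]
orientation: [-3.133, -0.21, 0.003]
ft_force: [0.3, -0.2, -0.5]
width: 87.8
grasp_force: 0.0
```

```bash
python3 st.py; python3 - <<'E'
from h import *
d=look('w13.png',['copper_link'],[8])
for r in cams.cut_out('wrist','copper_link'): print(np.median(d['image'][r['pixels']],axis=0))
E
```

```text
p [ 481.5 -413.9   48. ] yaw 7.67 jig y -331.1 jig x -26.0 F jig y,x,z -0.3 0.3 -0.5 w 87.8 0.0 t 34.2167
ee [ 482.1 -414.6   49.2] [56.8  7.6] [-0.73  0.66  1.69  0.    0.79  0.71]
copper_link 0.96 [280. 239.  42. 112.] [ 480.7 -414.4   73.3   24.2    7.5]
copper_link 0.79 [435. 249.  87. 100.] [ 487.9 -513.1   75.7   25.    48.8]
[254. 176. 121.]
[250. 146. 255.]
```

>>> {"name": "move_arm", "arguments": {"steps": [[[-0.04, 0, 0.9], 0, 0], [[0, 0, 0.88], 0, 0], [[0, 0, 0], 0, 1], [[0, 0, 0], 0, 1], [[0, 0, 0], 0, 1], [[0, 0, 0], 0, 1], [[0, 0, 0], 0, 1], [[0, 0, 0], 0, 1], [[0, 0, 0], 0, 1], [[0, 0, 0], 0, 1], [[0, 0, 0], 0, 1], [[0, 0, -0.6], 0, 1], [[0, 0, -1], 0, 1], [[0, 0, -1], 0, 1], [[0, 0, -1], 0, 1], [[0, 0, -1], 0, 1], [[0, 0, 0], 0, 1], [[0, 0, 0], 0, 1]]}}

```text
t: 35.87
ee_pos: [481.7, -415.6, 122.0]
orientation: [3.132, 0.209, 0.004]
ft_force: [0.4, 0.7, 0.5]
width: 0.5
grasp_force: 0.0
```

>>> {"name": "move_arm", "arguments": {"steps": [[[0, 0, 0], -1, 1], [[0, 0, 0], -1, 1], [[0, 0, 0], -1, 1], [[0, 0, 0], -1, 1], [[0, 0, 0], -1, 1], [[0, 0, 0], -1, 1], [[0, 0, 0], -1, 1], [[0, 0, 0], -1, 1], [[0, 0, 0], -1, 1], [[0, 0, 0], -1, 1], [[0, 0, 0], -1, 1], [[0, 0, 0], -1, 1], [[0, 0, 0], -1, 1], [[0, 0, 0], -1, 1], [[0, 0, 0], -1, 1], [[0, 0, 0], -1, 1], [[0, 0, 0], -1, 1], [[0, 0, 0], -0.2, 1], [[0, 0, 0], 0, 1], [[0, 0, 0], 0, 1]]}}

```text
t: 37.53
ee_pos: [480.4, -414.5, 118.8]
orientation: [-2.152, -2.288, 0.0]
ft_force: [-0.2, 0.0, -0.9]
width: 0.5
grasp_force: 0.0
```

```bash
python3 st.py
```

```text
p [ 480.4 -414.5  118.8] yaw 93.51 jig y -331.6 jig x -27.1 F jig y,x,z 0.0 -0.2 -0.9 w 0.5 0.0 t 37.5333
```

```bash
python3 - <<'E'
from h import *
d=look('w14.png',['copper_link'],[8])
for r in cams.cut_out('wrist','copper_link'): print(np.median(d['image'][r['pixels']],axis=0))
E
```

```text
ee [ 480.5 -414.6  119. ] [-3.5 57.2] [-0.73  0.56  1.67  0.    0.91 -0.79]
copper_link 0.61 [281. 208.  92.  37.] [ 480.1 -413.5   73.    26.7    7.8]
[255. 223. 157.]
```

>>> {"name": "move_arm", "arguments": {"steps": [[[0, 0, 0], 1, 0], [[0, 0, 0], 1, 0], [[0, 0, 0], 1, 0], [[0, 0, 0], 1, 0], [[0, 0, 0], 1, 0], [[0, 0, 0], 1, 0], [[0, 0, 0], 1, 0], [[0, 0, 0], 1, 0], [[0, 0, 0], 1, 0], [[0, 0, 0], 1, 0], [[0, 0, 0], 1, 0], [[0, 0, 0], 1, 0], [[0, 0, 0], 1, 0], [[0, 0, 0], 1, 0], [[0, 0, 0], 1, 0], [[0, 0, 0], 1, 0], [[0, 0, 0], 1, 0], [[0, 0, 0], 0.2, 0], [[0, 0, 0], 0, 0], [[0, 0, 0], 0, 0]]}}

```text
t: 39.35
ee_pos: [480.7, -414.8, 119.4]
orientation: [-3.134, -0.213, 0.0]
ft_force: [0.3, 0.8, 0.2]
width: 87.9
grasp_force: 0.0
```

```bash
python3 - <<'E'
from h import *
import st
d=look('w15.png',['copper_link'],[8])
for r in cams.cut_out('wrist','copper_link'): print(np.median(d['image'][r['pixels']],axis=0))
E
```

```text
p [ 480.7 -414.8  119.4] yaw 7.76 jig y -332.0 jig x -26.8 F jig y,x,z 0.8 0.4 0.2 w 87.9 0.0 t 39.35
ee [ 480.7 -414.8  119.4] [56.8  7.7] [-0.73  0.56  1.67  0.    0.91  0.7 ]
copper_link 0.85 [399. 217.  64.  76.] [ 488.1 -513.3   74.1   24.4   48.6]
copper_link 0.72 [280. 209.  29.  88.] [ 480.5 -414.8   73.2   23.5    7. ]
[247. 137. 255.]
[249. 174. 117.]
```

>>> {"name": "move_arm", "arguments": {"steps": [[[0, 0, 0.8], 0, 0.45], [[0, 0, 1], 0, 0.45], [[0, 0, 1], 0, 0.45], [[0, 0, 1], 0, 0.45], [[0, 0, 0.84], 0, 0.45], [[0, 0, 0], 0, 0.45], [[0, 0, 0], 0, 1], [[0, 0, 0], 0, 1], [[0, 0, 0], 0, 1], [[0, 0, 0], 0, 1], [[0, 0, 0], 0, 1], [[0, 0, 0], 0, 1], [[0, 0, 0], 0, 1], [[0, 0, 0], 0, 1], [[0, 0, 0], 0, 1], [[0, 0, 0], 0, 1]]}}

```text
t: 40.83
ee_pos: [480.8, -414.8, 3.8]
orientation: [3.135, 0.209, 0.0]
ft_force: [-1.9, 1.4, 6.1]
width: 23.6
grasp_force: 30.0
```

```bash
python3 st.py
```

```text
p [ 480.8 -414.8    3.8] yaw 7.65 jig y -332.0 jig x -26.7 F jig y,x,z 1.5 -1.8 6.1 w 23.6 30.00115603208542 t 40.8333
```

>>> {"name": "move_arm", "arguments": {"steps": [[[0, 0, -0.6], 0, 1], [[0, 0, -1], 0, 1], [[0, 0, -1], 0, 1], [[0, 0, -1], -1, 1], [[0, 0, 0], -1, 1], [[0, 0, 0], -1, 1], [[0, 0, 0], -1, 1], [[0, 0, 0], -1, 1], [[0, 0, 0], -1, 1], [[0, 0, 0], -1, 1], [[0, 0, 0], -1, 1], [[0, 0, 0], -1, 1], [[0, 0, 0], -1, 1], [[0, 0, 0], -1, 1], [[0, 0, 0], -1, 1], [[0, 0, 0], -1, 1], [[0, 0, 0], -1, 1], [[0, 0, 0], -1, 1], [[0, 0, 0], -1, 1], [[0, 0, 0], -1, 1]]}}

```text
t: 42.5
ee_pos: [480.7, -414.8, 94.0]
orientation: [2.165, 2.277, 0.0]
ft_force: [0.6, 0.7, -1.5]
width: 23.4
grasp_force: 30.0
```

>>> {"name": "move_arm", "arguments": {"steps": [[[0, 0, 0], -0.2, 1], [[0, 0, 0], 0, 1], [[0, 0, 0], 0, 1]]}}

```text
t: 42.75
ee_pos: [480.8, -414.8, 93.7]
orientation: [2.152, 2.288, 0.0]
ft_force: [-0.3, 0.2, -1.1]
width: 23.3
grasp_force: 30.0
```

```bash
python3 st.py
```

```text
p [ 480.8 -414.8   93.7] yaw 93.51 jig y -332.0 jig x -26.7 F jig y,x,z 0.2 -0.3 -1.1 w 23.3 29.99967098236084 t 42.75
```

>>> {"name": "move_arm", "arguments": {"steps": [[[0.95, 0.08, 0], 0, 1], [[0.95, 0.08, 0], 0, 1], [[0.95, 0.08, 0], 0, 1], [[0.95, 0.08, 0], 0, 1], [[0.95, 0.08, 0], 0, 1], [[0.95, 0.08, 0], 0, 1], [[0.95, 0.08, 0], 0, 1], [[0.95, 0.08, 0], 0, 1], [[0.95, 0.08, 0], 0, 1], [[0.95, 0.08, 0], 0, 1], [[0.95, 0.08, 0], 0, 1], [[0.95, 0.08, 0], 0, 1], [[0.95, 0.08, 0], 0, 1], [[0.95, 0.04, 0], 0, 1], [[0, 0, 0.7], 0, 1], [[0, 0, 0.7], 0, 1], [[0, 0, 0.7], 0, 1], [[0, 0, 0], 0, 1], [[0, 0, 0], 0, 1], [[0, 0, 0], 0, 1]]}}

```text
t: 44.42
ee_pos: [487.0, -81.4, 41.6]
orientation: [2.15, 2.29, 0.001]
ft_force: [0.8, 0.0, -0.9]
width: 23.3
grasp_force: 30.0
```

```bash
python3 - <<'E'
from h import *
import st
d=look('w16.png',['copper_link','board_blue','board_yellow'],[46,25,25])
E
```

```text
p [487.  -81.4  41.6] yaw 93.59 jig y 0.3 jig x 0.8 F jig y,x,z -0.0 0.8 -0.9 w 23.3 29.99985247850418 t 44.4167
ee [487.2 -81.5  41.8] [-3.6 57.2] [-0.19  0.53  2.01  0.    0.59 -0.25]
copper_link 0.6 [281. 263.  53. 130.] [486.4 -79.1  69.2  24.  -86.7]
board_blue 0.88 [280. 132.  82. 169.] [482.3 -18.7  83.1  40.3 -86.6]
board_yellow 0.71 [280. 353.  62.  99.] [ 491.7 -169.2   39.2   30.6    3.3]
```

>>> {"name": "move_arm", "arguments": {"steps": [[[0.05, -0.02, 0.3], 0, 1], [[0, 0, 0.16], 0, 1], [[0, 0, 0.04], 0, 1], [[0, 0, 0], 0, 1], [[0, 0, 0], 0, 1]]}}

```text
t: 45.03
ee_pos: [486.0, -80.0, 28.7]
orientation: [-2.15, -2.291, -0.0]
ft_force: [-2.1, 0.3, 7.8]
width: 23.6
grasp_force: 30.0
```

```bash
python3 st.py
```

```text
p [486.  -80.   28.7] yaw 93.64 jig y 1.8 jig x -0.1 F jig y,x,z 0.5 -2.0 7.8 w 23.6 30.003642439842224 t 45.0333
```

>>> {"name": "move_arm", "arguments": {"steps": [[[0, 0, 0], 0, 0.6], [[0, 0, 0], 0, 0.6], [[0, 0, 0], 0, 0.6], [[0, 0, 0], 0, 0.6], [[0, 0, -0.4], 0, 0.6], [[0, 0, -1], 0, 0.6], [[0, 0, -1], 0, 0.6], [[0, 0, -1], 0, 0.6], [[0, 0, -1], 0, 0.6], [[0, 0, -1], 0, 0.3], [[0, 0, -1], 0, 0], [[0, 0, 0], 0, 0], [[0, 0, 0], 0, 0]]}}

```text
t: 46.12
ee_pos: [486.8, -80.2, 190.2]
orientation: [2.148, 2.289, 0.003]
ft_force: [-0.1, 0.5, -0.4]
width: 58.5
grasp_force: 0.0
```

```bash
python3 - <<'E'
from h import *
import st
d=look('w17.png',['copper_link','board_blue','board_yellow','clip_left','clip_right'],[33,25,25,25,25])
save(d,'w17c.png',(150,40,410,370),1.8)
E
```

```text
p [486.8 -80.2 190.2] yaw 93.64 jig y 1.5 jig x 0.7 F jig y,x,z 0.5 -0.1 -0.4 w 58.5 0.0 t 46.1167
ee [485.9 -80.1 188.9] [-3.6 57.2] [-0.19  0.28  1.95 -0.    0.92 -0.25]
copper_link 0.97 [279. 197.  28.  72.] [485.7 -80.1  71.2  24.  -85.8]
board_blue 0.67 [282. 127.  46.  93.] [482.4 -18.9  81.8  39.4 -86.5]
board_yellow 0.78 [279. 247.  41.  70.] [ 489.6 -135.7   72.1   40.   -86.4]
clip_left 0.89 [281.  67.  43.  72.] [478.9  32.8  61.8  39.3 -86.3]
clip_right 0.9 [280. 302.  38.  52.] [ 492.9 -197.6   58.9   38.6  -86.5]
```

View pics/w17c.png

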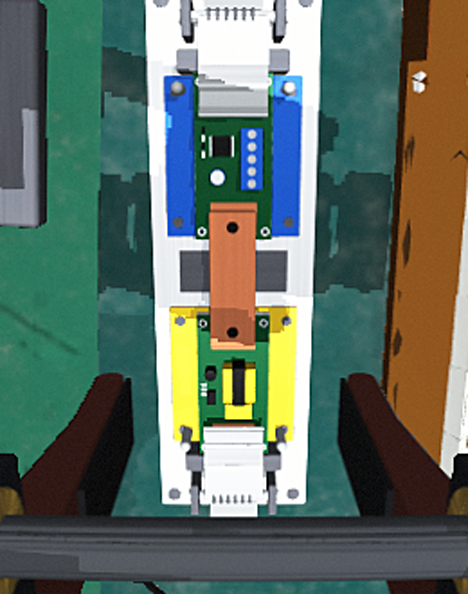

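>>> {"name": "move_arm", "arguments": {"steps": [[[0.96, 0.03, 0], 0, 0], [[0.96, 0.03, 0], 0, 0], [[0.96, 0.03, 0], 0, 0], [[0.96, 0.03, 0], 0, 0], [[0.96, 0.03, 0], 0, 0], [[0.96, 0.03, 0], 0, 0], [[0.96, 0.03, 0], 0, 0], [[0.96, 0.03, 0], 0, 0], [[0.96, 0.03, 0], 0, 0], [[0.96, 0.03, 0], 0, 0], [[0.96, 0.03, 0], 0, 0], [[0.96, 0.03, 0], 0, 0], [[0.96, 0.03, 0], 0, 0], [[0.96, 0.03, 0], 0, 0], [[0.96, 0.03, 0], 0, 0], [[0.96, 0.03, 0], 0, 0], [[0.96, 0.03, 0], 0, 0], [[0.96, 0.03, 0], 0, 0], [[0.96, 0.03, 0], 0, 0], [[0, 0, 0], 0, 0]]}}

```text
t: 48.08
ee_pos: [471.0, 379.4, 187.6]
orientation: [-2.147, -2.293, -0.001]
ft_force: [0.1, 0.1, -0.6]
width: 88.0
grasp_force: 0.0
```

```bash
cat > wt.py <<'E'
from h import *
from scipy.optimize import least_squares
def sil(d,x,y,z0=0,h=44,r=15.5):
    t=np.linspace(0,2*np.pi,40,endpoint=False)
    P=[proj(d,(x+r*np.cos(a),y+r*np.sin(a),z)) for a in t for z in (z0,z0+h)]
    P=np.array(P); return np.r_[P.min(0),P.max(0)]
def fit(views,x0):
    f=lambda p: np.concatenate([sil(d,*p)-np.r_[c-w/2,r-h/2,c+w/2,r+h/2] for d,(c,r,w,h) in views])
    s=least_squares(f,x0); return s.x.round(1),s.fun.round(1)
E
python3 - <<'E'
from wt import *
import st
d=look('w18.png',['weight'],[44])
c=cams.boxes_of('wrist','weight'); print([(r['p'],r['rect']) for r in c])
print(fit([(d,c[0]['rect'])],(472,440)))
E
```

```text
p [471.  379.4 187.6] yaw 93.78 jig y 461.3 jig x 14.3 F jig y,x,z 0.1 0.1 -0.6 w 88.0 0.0 t 48.0833
ee [470.7 377.4 187.3] [-3.8 57.2] [0.66 0.43 1.71 0.   1.   0.59]
weight 0.69 [286. 134.  31.  38.] [471.4 438.   29.5  29.2 -86.2]
[(0.73, [284.6, 134.1, 31.3, 40.4])]
(array([470.3, 436.3]), array([-2.4,  1.8,  2.4, -1.6]))
```

>>> {"name": "move_arm", "arguments": {"steps": [[[0.79, 0.05, 0.7], 0, 0], [[0.78, 0.05, 1], 0, 0], [[0.78, 0.05, 1], 0, 0], [[0, 0, 1], 0, 0], [[0, 0, 0.9], 0, 0], [[0, 0, 0], 0, 0], [[0, 0, 0], 0, 0]]}}

```text
t: 48.82
ee_pos: [470.6, 433.0, 72.3]
orientation: [-2.151, -2.29, 0.006]
ft_force: [0.4, -0.4, 1.3]
width: 87.8
grasp_force: 0.0
```

```bash
python3 - <<'E'
from wt import *
import st
d=look('w19.png',['weight'],[44])
c=cams.boxes_of('wrist','weight'); print([(r['p'],r['rect']) for r in c])
print(fit([(d,c[0]['rect'])],(472,440)))
E
```

```text
p [470.6 433.   72.3] yaw 93.59 jig y 514.7 jig x 17.4 F jig y,x,z -0.4 0.4 1.3 w 87.8 0.0 t 48.8167
ee [471.6 433.9  73.8] [-3.6 57.2] [ 0.73  0.63  1.67 -0.    0.84  0.66]
weight 0.74 [282. 230.  50.  68.] [470.5 444.   39.3  29.3 -85.1]
[]Traceback (most recent call last):
  File "<stdin>", line 5, in <module>
IndexError: list index out of range
```

```bash
python3 - <<'E'
from wt import *
d=dict(np.load('pics/w19.npz'))
im=d['image']; hsv=cv2.cvtColor(im,cv2.COLOR_RGB2HSV)
print(fit([(d,(282,230,50,68))],(472,440)))
sub=hsv[180:275,240:330]; m=((sub[...,0]>12)&(sub[...,0]<32)&(sub[...,1]>90)&(sub[...,2]>60)).astype(np.uint8)
n,l,s,c=cv2.connectedComponentsWithStats(m); k=1+np.argmax(s[1:,4]); x,y,w,h,a=s[k]; print(x+240,y+180,w,h,a)
print(fit([(d,(240+x+w/2,180+y+h/2,w,h))],(472,440)))
E
```

```text
(array([470.7, 437.1]), array([-1.8, -0.2,  1.8,  0.3]))
257 195 53 66 2703
(array([471.5, 438.6]), array([-0.4, -1.2,  0.4,  1.1]))
```

>>> {"name": "move_arm", "arguments": {"steps": [[[0.16, 0, 0.6], 0, 0], [[0, 0, 0.9], 0, 0], [[0, 0, 0.95], 0, 0], [[0, 0, 0], 0, 0], [[0, 0, 0], 0, 1], [[0, 0, 0], 0, 1], [[0, 0, 0], 0, 1], [[0, 0, 0], 0, 1], [[0, 0, 0], 0, 1], [[0, 0, 0], 0, 1], [[0, 0, 0], 0, 1], [[0, 0, 0], 0, 1], [[0, 0, 0], 0, 1], [[0, 0, 0], 0, 1], [[0, 0, 0], 0, 1], [[0, 0, 0], 0, 1], [[0, 0, 0], 0, 1]]}}

```text
t: 50.38
ee_pos: [471.1, 438.8, 12.3]
orientation: [2.15, 2.291, 0.0]
ft_force: [-0.0, -0.4, 1.8]
width: 30.1
grasp_force: 30.0
```

```bash
python3 st.py
```

```text
p [471.1 438.8  12.3] yaw 93.64 jig y 520.5 jig x 18.3 F jig y,x,z -0.4 -0.0 1.8 w 30.1 30.000310954310407 t 50.3833
```

>>> {"name": "move_arm", "arguments": {"steps": [[[0, 0, -0.6], 0, 1], [[0, 0, -1], 0, 1], [[0, 0, -1], 0, 1], [[0, 0, -1], 0, 1], [[-0.6, -0.05, -0.4], 0, 1], [[-0.9, -0.05, 0], 0, 1], [[-0.9, -0.05, 0], 0, 1], [[-0.9, -0.05, 0], 0, 1], [[-0.9, -0.05, 0], 0, 1], [[-0.9, -0.05, 0], 0, 1], [[-0.9, -0.05, 0], 0, 1], [[-0.9, -0.05, 0], 0, 1], [[-0.9, -0.05, 0], 0, 1], [[-0.9, -0.05, 0], 0, 1], [[-0.9, -0.05, 0], 0, 1], [[-0.9, -0.05, 0], 0, 1], [[-0.9, -0.05, 0], 0, 1], [[-0.9, -0.05, 0], 0, 1], [[-0.9, -0.04, 0], 0, 1], [[-0.9, 0, 0], 0, 1]]}}

```text
t: 52.05
ee_pos: [474.3, 84.8, 112.8]
orientation: [-2.149, -2.291, 0.0]
ft_force: [0.9, -0.7, -2.2]
width: 30.3
grasp_force: 30.0
```

>>> {"name": "move_arm", "arguments": {"steps": [[[-0.9, 0, 0], 0, 1], [[-0.9, 0, 0], 0, 1], [[-0.9, 0, 0], 0, 1], [[-0.9, 0, 0], 0, 1], [[-0.9, 0, 0], 0, 1], [[-0.9, 0, 0], 0, 1], [[-0.9, 0, 0], 0, 1], [[-0.4, 0, 0], 0, 1], [[0, 0, 0], 0, 1], [[0, 0, 0], 0, 1]]}}

```text
t: 52.88
ee_pos: [485.3, -81.3, 112.4]
orientation: [-2.151, -2.289, -0.0]
ft_force: [1.0, 0.7, -2.0]
width: 30.2
grasp_force: 30.0
```

```bash
python3 - <<'E'
from wt import *
import st
d=look('w20.png',['weight','copper_link'],[144,33])
c=cams.cut_out('wrist','weight'); z0=ctrl.get_obs()['ee_pos'][2]-12.3
f=lambda p:sil(d,p[0],p[1],z0)-np.r_[c[0]['rect'][:2]-np.array(c[0]['rect'][2:])/2,c[0]['rect'][:2]+np.array(c[0]['rect'][2:])/2]
s=least_squares(f,(486,-80));print(s.x,s.fun)
E
```

```text
p [485.3 -81.3 112.4] yaw 93.56 jig y 0.6 jig x -0.8 F jig y,x,z 0.6 1.0 -2.0 w 30.2 29.999426645572385 t 52.8833
ee [485.2 -80.8 112.3] [-3.6 57.2] [-0.19  0.4   1.99  0.    0.75 -0.25]
weight 0.43 [281. 130.  60. 118.] [481.2 -13.6  41.7  20.8 -86.7]
copper_link 0.57 [282. 203.  31.  64.] [484.7 -67.5  46.9  23.6 -85.7]
[480.76680388 -12.84788515] [-12.61109761  15.50638208  12.58880611 -16.42533468]
```

>>> {"name": "move_arm", "arguments": {"steps": [[[0.03, 0.02, 0.6], 0, 1], [[0, 0, 0.7], 0, 1], [[0, 0, 0.7], 0, 1], [[0, 0, 0.56], 0, 1], [[0, 0, 0.06], 0, 1], [[0, 0, 0], 0, 1], [[0, 0, 0], 0, 1]]}}

```text
t: 53.67
ee_pos: [486.1, -80.1, 47.0]
orientation: [-2.149, -2.292, 0.0]
ft_force: [-0.0, -0.0, -1.6]
width: 30.2
grasp_force: 30.0
```

```bash
python3 st.py
```

```text
p [486.1 -80.1  47. ] yaw 93.69 jig y 1.7 jig x 0.0 F jig y,x,z -0.0 -0.0 -1.6 w 30.2 29.99947988053634 t 53.6667
```

>>> {"name": "move_arm", "arguments": {"steps": [[[0, 0, 0.03], 0, 1], [[0, 0, 0.03], 0, 1], [[0, 0, 0], 0, 1], [[0, 0, 0], 0, 1]]}}

```text
t: 54.0
ee_pos: [486.2, -80.6, 45.5]
orientation: [2.149, 2.291, 0.0]
ft_force: [0.7, 0.2, -3.0]
width: 30.3
grasp_force: 30.0
```

```bash
python3 st.py
```

```text
p [486.2 -80.6  45.5] yaw 93.64 jig y 1.2 jig x 0.1 F jig y,x,z 0.2 0.7 -3.0 w 30.3 29.99938752109358 t 54.0
```

>>> {"name": "move_arm", "arguments": {"steps": [[[0, 0, 0.03], 0, 1], [[0, 0, 0], 0, 1], [[0, 0, 0], 0, 1]]}}

```text
t: 54.25
ee_pos: [486.2, -80.6, 45.1]
orientation: [2.15, 2.291, 0.0]
ft_force: [-2.1, 0.6, 5.2]
width: 30.2
grasp_force: 30.0
```

```bash
python3 st.py
```

```text
p [486.2 -80.6  45.1] yaw 93.64 jig y 1.2 jig x 0.1 F jig y,x,z 0.7 -2.0 5.2 w 30.2 30.000884803756662 t 54.25
```

Contact; release and rise straight.

>>> {"name": "move_arm", "arguments": {"steps": [[[0, 0, 0], 0, 0.5], [[0, 0, 0], 0, 0.5], [[0, 0, 0], 0, 0.5], [[0, 0, 0], 0, 0.5], [[0, 0, 0], 0, 0.5], [[0, 0, -0.3], 0, 0.5], [[0, 0, -0.6], 0, 0.5], [[0, 0, -1], 0, 0.5], [[0, 0, -1], 0, 0.5], [[0, 0, -1], 0, 0.5], [[0, 0, -1], 0, 0.5], [[0, 0, -1], 0, 0.5], [[0, 0, 0], 0, 0.5], [[0, 0, 0], 0, 0.5], [[0, 0, 0], 0, 0.5]]}}

```text
t: 55.5
ee_pos: [485.5, -80.4, 191.7]
orientation: [-2.149, -2.291, 0.0]
ft_force: [-0.7, 0.2, 0.0]
width: 43.9
grasp_force: 0.0
```

```bash
python3 - <<'E'
from wt import *
import st
d=look('w21.png',['weight','copper_link','board_blue','board_yellow','clip_left','clip_right'],[77,33,25,25,25,25])
im=d['image']; hsv=cv2.cvtColor(im,cv2.COLOR_RGB2HSV)
for r in cams.cut_out('wrist','weight'):
    q=np.array(r['rect']); t=np.r_[q[:2]-q[2:]/2,q[:2]+q[2:]/2]
    s=least_squares(lambda p:sil(d,p[0],p[1],33)-t,(486,-80)); print(s.x.round(1),s.fun.round(1))
E
```

```text
p [485.5 -80.4 191.7] yaw 93.65 jig y 1.4 jig x -0.6 F jig y,x,z 0.2 -0.6 0.0 w 43.9 0.0 t 55.5
ee [485.2 -80.4 191.1] [-3.6 57.2] [-0.19  0.27  1.94  0.    0.93 -0.25]
weight 0.79 [281. 205.  35.  46.] [485.7 -77.   37.   28.7 -86.3]
copper_link 0.77 [281. 195.  28.  74.] [484.4 -56.4  25.   24.8 -86.3]
copper_link 0.68 [282. 246.  72.  79.] [ 462.2 -135.2   81.3   16.2  -87.3]
board_blue 0.55 [282. 129.  43.  88.] [482.3 -20.2  79.5  39.4 -86. ]
board_yellow 0.65 [282. 254.  38.  79.] [ 489.9 -143.    84.1   39.6  -86.7]
clip_left 0.95 [283.  69.  50.  74.] [478.3  32.6  61.3  40.3 -86.4]
clip_right 0.61 [282. 300.  40.  54.] [ 493.1 -198.4   59.1   38.6  -86.3]
[485.3 -83.5] [-1.5 -0.1  1.5  0.2]
```

```bash
python3 -c "
from workcell import ctrl
print(ctrl.close_job())"
```

```text
the job is handed in; nothing more can be done
None
```

The job is handed in after 55.5 s: both boards are home under their clips, the link is centred across the gap, and the brass weight stands on it about 3 mm off the link's centre by my last measurement. The hand-in returned no verdict.

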